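Shake up the glue bottles on the touch-start shaker

TASK

Stand every glue bottle that is on the bench upright in the carrier, one to a corner pocket, and flip the shaker's toggle switch over to on. Then lift the loaded carrier by its handle onto the middle of the shaker's sprung pad, press it down until the pad is fully depressed and keep it there for two seconds. Finally set the carrier with its bottles back flat in the middle of its mat, flip the switch back to off, and leave the other things on the bench where they are.

Things in the scene. Friction and masses are not known exactly. Their poses are not given: they have to be found in the camera images.
- bottle_0: small white squeeze glue bottle with a coloured nozzle, standing upright on the bench (the number present varies from two to four; None if absent), 0.06 kg. Round body of 36 mm diameter up to 70 mm, cap of 20 mm diameter from 70 to 82 mm, nozzle of 10 mm diameter up to 104 mm. Origin at the centre of its underside, z up along the bottle. Grip the body at about 60 mm height.
- bottle_1: small white squeeze glue bottle with a coloured nozzle, standing upright on the bench (the number present varies from two to four; None if absent), 0.06 kg. Round body of 36 mm diameter up to 70 mm, cap of 20 mm diameter from 70 to 82 mm, nozzle of 10 mm diameter up to 104 mm. Origin at the centre of its underside, z up along the bottle. Grip the body at about 60 mm height.
- bottle_2: small white squeeze glue bottle with a coloured nozzle, standing upright on the bench (the number present varies from two to four; None if absent), 0.06 kg. Round body of 36 mm diameter up to 70 mm, cap of 20 mm diameter from 70 to 82 mm, nozzle of 10 mm diameter up to 104 mm. Origin at the centre of its underside, z up along the bottle. Grip the body at about 60 mm height.
- bottle_3: small white squeeze glue bottle with a coloured nozzle, standing upright on the bench (the number present varies from two to four; None if absent), 0.06 kg. Round body of 36 mm diameter up to 70 mm, cap of 20 mm diameter from 70 to 82 mm, nozzle of 10 mm diameter up to 104 mm. Origin at the centre of its underside, z up along the bottle. Grip the body at about 60 mm height.
- carrier: loose aluminium carrier, 134x134 mm, 0.3 kg, on a mat; 5 mm floor, walls up to 43 mm. Four 44 mm square pockets at its corners, centred at x, y = +-42 mm, a cross-shaped channel between. Central 16 mm post with a black handle of 26x26 mm square section, faces square to x and y, 72 to 108 mm up; bottles leave 48 mm beside it: close along x or y. Origin: centre of underside, z up
- pocket_0 (a point): centre of the floor of one of the carrier's four pockets, 5 mm above the carrier's underside, at x -42 mm, y -42 mm in its frame
- pocket_1 (a point): centre of the floor of one of the carrier's four pockets, 5 mm above the carrier's underside, at x -42 mm, y +42 mm in its frame
- pocket_2 (a point): centre of the floor of one of the carrier's four pockets, 5 mm above the carrier's underside, at x +42 mm, y -42 mm in its frame
- pocket_3 (a point): centre of the floor of one of the carrier's four pockets, 5 mm above the carrier's underside, at x +42 mm, y +42 mm in its frame
- carrier_grip (a point): point in the middle of the carrier's handle, 94 mm above the carrier's underside (14 mm below the top of the handle)
- mat: fixed square black rubber mat, 170x170 mm and 3 mm thick, on which the carrier starts; its edges stand out about 18 mm all round the carrier. Origin at the centre of its underside on the bench, axes along its sides
- shaker: fixed grey touch-start shaker: housing 130x130 mm, top 56 mm above the bench, with the round sprung pad in the middle of it; a lower console, 36 mm high and 110 mm wide, reaches from the housing to 150 mm from the middle on its -x side and carries the toggle switch. Origin on the bench under the middle of the pad
- pad_top (a point): centre of the top face of the round black rubber pad (100 mm diameter), 74 mm above the bench when up; moves down with the pad
- pad (a joint): how far the pad is pressed down, m: 0 up, 0.008 fully depressed. It starts to move at about 8 N (more than the loaded carrier weighs) and is fully down at about 16 N, weight of the carrier and bottles included
- switch (a joint): angle of the toggle lever, rad: 0 off, 1.0 on; the lever stays where it is left. It starts within 0.15 of off. At 0 it leans 0.5 rad to the shaker's -y side, at 1.0 it leans 0.5 rad to the shaker's +y side
- switch_tip (a point): tip of the 50 mm toggle lever on the shaker's console; the centre of its 26 mm black ball, about 102 mm above the bench at either end of its swing; 112 mm from the shaker's middle on its -x side. The lever turns about an axis along the shaker's x, 58 mm above the bench, on a block 70 mm wide (along y) and 61 mm high. Push the ball sideways along the shaker's y
- hex_key: black L-shaped hex key, 103 mm long, lying on the bench; a bystander
- connector: beige plug connector, 45x48x14 mm, lying on the bench; a bystander
Not all that is in view belongs to the job. What is shaped like the bottle_1 but blue is not meant.

How it is judged:
On the way, in this order (a step that is already met when the one before it is completed fails the run):
1. every bottle stands in a pocket of the carrier and the switch is on (in either order) ((x of bottle_0 in the frame of carrier between 0.032 and 0.052 m or x of bottle_0 in the frame of carrier between -0.052 and -0.032 m) and (y of bottle_0 in the frame of carrier between 0.032 and 0.052 m or y of bottle_0 in the frame of carrier between -0.052 and -0.032 m) and z of bottle_0 in the frame of carrier between -0.002 and 0.014 m and (x of bottle_1 in the frame of carrier between 0.032 and 0.052 m or x of bottle_1 in the frame of carrier between -0.052 and -0.032 m) and (y of bottle_1 in the frame of carrier between 0.032 and 0.052 m or y of bottle_1 in the frame of carrier between -0.052 and -0.032 m) and z of bottle_1 in the frame of carrier between -0.002 and 0.014 m and (x of bottle_2 in the frame of carrier between 0.032 and 0.052 m or x of bottle_2 in the frame of carrier between -0.052 and -0.032 m) and (y of bottle_2 in the frame of carrier between 0.032 and 0.052 m or y of bottle_2 in the frame of carrier between -0.052 and -0.032 m) and z of bottle_2 in the frame of carrier between -0.002 and 0.014 m and (x of bottle_3 in the frame of carrier between 0.032 and 0.052 m or x of bottle_3 in the frame of carrier between -0.052 and -0.032 m) and (y of bottle_3 in the frame of carrier between 0.032 and 0.052 m or y of bottle_3 in the frame of carrier between -0.052 and -0.032 m) and z of bottle_3 in the frame of carrier between -0.002 and 0.014 m and value of joint switch above 0.8 rad), for 0.2 s.
2. the loaded carrier stands on the middle of the pad (within 25 mm) and the pad is fully depressed for a second, switch on (all of step 1 and value of joint pad above 0.007 m and horizontal distance between carrier and pad_top below 0.025 m and contact force between carrier and pad above 5 N), for 1 s.
At the end, for the whole second after the job is handed in: every bottle upright (0.3 rad) in a pocket; carrier flat on the mat, middles within 25 mm; switch off (below 0.2 rad), pad up (below 2 mm); all released and at rest; hex key and connector within 50 mm of where they lay ((x of bottle_0 in the frame of carrier between 0.032 and 0.052 m or x of bottle_0 in the frame of carrier between -0.052 and -0.032 m) and (y of bottle_0 in the frame of carrier between 0.032 and 0.052 m or y of bottle_0 in the frame of carrier between -0.052 and -0.032 m) and z of bottle_0 in the frame of carrier between -0.002 and 0.014 m and (x of bottle_1 in the frame of carrier between 0.032 and 0.052 m or x of bottle_1 in the frame of carrier between -0.052 and -0.032 m) and (y of bottle_1 in the frame of carrier between 0.032 and 0.052 m or y of bottle_1 in the frame of carrier between -0.052 and -0.032 m) and z of bottle_1 in the frame of carrier between -0.002 and 0.014 m and (x of bottle_2 in the frame of carrier between 0.032 and 0.052 m or x of bottle_2 in the frame of carrier between -0.052 and -0.032 m) and (y of bottle_2 in the frame of carrier between 0.032 and 0.052 m or y of bottle_2 in the frame of carrier between -0.052 and -0.032 m) and z of bottle_2 in the frame of carrier between -0.002 and 0.014 m and (x of bottle_3 in the frame of carrier between 0.032 and 0.052 m or x of bottle_3 in the frame of carrier between -0.052 and -0.032 m) and (y of bottle_3 in the frame of carrier between 0.032 and 0.052 m or y of bottle_3 in the frame of carrier between -0.052 and -0.032 m) and z of bottle_3 in the frame of carrier between -0.002 and 0.014 m and angle between each of bottle_0, bottle_1, bottle_2, bottle_3, carrier's own z axis and vertical below 0.3 rad and horizontal distance between carrier and mat below 0.025 m and z of carrier in the frame of mat between 0 and 0.006 m and value of joint switch below 0.2 rad and value of joint pad below 0.002 m and linear speed of carrier below 0.02 m/s and distance of each of hex_key, connector from where it was at the start of the episode below 0.05 m); the robot touches nothing.
Of bottle_0, bottle_1, bottle_2, bottle_3 only 2 to 4 are there at a start; the rules pass over those that are not, and their reading is None.
At some moment in a run one of carrier may be knocked a few centimetres aside while the robot is not near it.
It also fails if it takes over 210 s, if anything falls off the work surface, if the arm or the gripper's body presses on something with over 40 N, if the wrist force passes 120 N, or if a joint passes its speed limit or range.

ROBOT

A 7-joint arm with a two-finger parallel gripper is mounted at the origin on a cart in front of the work surface, level with it; the furniture and walls round the work are solid. World frame = base frame: x ahead of the robot, y to its left, z up, the work surface at z = 0. Lengths are in m, angles in rad, forces in N, time in s.
With the tool pointing down it reaches from about 0.35 to 0.9 m from the base axis. Payload 8.1 kg.
Tool frame: the origin (TCP) lies midway between the tips of the shut fingers; the grasp point (between the pads) lies 19 mm behind it; z points along the fingers, y is the direction in which the jaws open and shut (so a half turn about z gives the same grasp; the last joint's range is limited). The gripper opens to 92 mm and grips with 3 to 60 N. Pads are 19 mm wide; open, the fingers measure 130 mm over their backs; the gripper's body (75 mm by 190 mm) begins 47 mm behind the grasp point.
Start: joints at [-1.335, 0.434, 0.025, 1.573, -0.012, 1.134, -0.075], TCP at [0.208, 0.589, 0.193] pointing down, gripper open.
Joint ranges: [-2.62, 2.62], [-0.44, 2.09], [-1.27, 1.32], [0.08, 2.57], [-1.32, 4.46], [0.12, 2], [-2.74, 2.74]. Speed limits (rad/s): [2.22, 2.22, 3.01, 3.01, 3.14, 3.14, 3.14].

INTERFACE

Orientations are given as [roll, pitch, yaw] about the fixed x, y, z axes, in that order (R = Rz(yaw) Ry(pitch) Rx(roll)).
In Python, from rig import * gives the robot as it stands.
- The arm moves only by the tool servo_tool, never from a script. Its argument "deltas" is a list of rows, each a list of 7 numbers: the gripper command: -1 is fully open, 1 is shut, values between are in proportion, then the shift along the tool's x, y, z in mm, then the turn, a rotation vector about the tool's x, y, z in rad. A call has 1 to 20 rows; each row shifts and turns the pose as measured when the row begins, along the tool's axes as they then stand; what a row does not reach is not made up. A row lasts 1/10 s, in which the tool goes at most 50 mm and 8.59 degrees, less where a joint would pass 70% of its speed; a pose out of reach is approached as far as the arm can. A call with a gripper value outside its range is refused whole. The fingers move at their own pace and stop on an object; "squeeze" is the grip in N (left out, the last holds). Time passes only in rows, so rows that do not move let the fingers close. It gives the time, the measured TCP pose, the force and the opening at its end, in the units of the state.
- sense(): the state, without advancing time (a new reading comes with each control period).
- grab_frame(name): name is "scene" or "side" or "wrist"; returns a dict with "frame" (384x512x3 uint8, red, green, blue), "depth" (384x512 float32, m along the optical axis (not along the pixel's ray), 0 where there is no reading), "intrinsics" (3x3 intrinsics, pixels), "origin" and "rotation" of the camera in the world. Camera axes: x right, y down, z forward; pixel columns grow to the right and rows downward; lengths in m; the calibration is good to about 2 mm. A picture is of the moment at which its call begins.
- job_done(): hands the job in, once; it reports no verdict.
The state is a dict: "time": time; "q": joint angles; "qd": joint speeds; "joint_torque": joint torques, N m; "eef_pos": TCP position; "eef_rot": TCP orientation; "ft_force": force on the tool from outside, world axes, zero at the start; "moment": the same for the moment, N m; "width": finger opening in m.
Only numpy, scipy, OpenCV 4.12 (cv2) and the standard library are available. Lean on these libraries where they do the work, as an engineer would, in place of code of your own. Each camera call takes 0.05 s, during which the arm holds its last target.

## Working session

There is one attempt and no reset: what is moved stays moved. The work goes in short steps, Python scripts to look and compute and a tool call to move; the robot and the scene stay as the last step left them, time stands still between calls to the robot, and variables do not carry over. Pictures are saved under pics/ and viewed, and the job is handed in when it is done.

Besides the shell and the picture viewer there is one more tool, called after "Call:" as name(argument=value, ...) on one line, values as JSON. servo_tool: Moves the arm, as the interface text tells. Its arguments: {"type":"object","properties":{"deltas":{"type":"array"},"squeeze":{"type":"number"}},"required":["deltas"]}

```bash
mkdir -p pics; ls
python3 - <<'E'
from rig import *
import cv2
s=sense();print({k:(v if not hasattr(v,'round') else v) for k,v in s.items()})
for n in ["scene","side","wrist"]:
    f=grab_frame(n);cv2.imwrite(f"pics/{n}0.png",f["frame"][:,:,::-1]);print(n,f["origin"],f["rotation"],f["intrinsics"])
E
```

```text
pics
{'time': 0.0, 'q': array([-1.33460335,  0.43522043,  0.02495585,  1.57414769, -0.01158956,
        1.13401247, -0.07507873]), 'qd': array([-1.82375150e-03,  7.99123365e-04,  1.48796266e-03, -6.86303524e-04,
       -5.18376408e-05, -1.76685835e-04, -2.96044730e-04]), 'joint_torque': array([ 7.90008398e-04, -6.67839789e+01,  9.85062830e-01, -3.14463508e+01,
       -6.05870923e-02,  4.28708049e-02,  1.49078505e-04]), 'eef_pos': array([0.20757372, 0.58888573, 0.19202686]), 'eef_rot': array([-3.13995639e+00,  1.50517302e-04,  2.80277068e+00]), 'ft_force': array([-0.29202905, -1.32177294,  0.42598939]), 'moment': array([-0.02684485, -0.00423278, -0.02217573]), 'width': 0.09166979510314964}
scene [-0.05906087 -0.46121936  0.75399684] [-2.34214857  0.01340322 -0.78405085] [[365.2628575    0.         262.85000579]
 [  0.         365.2628575  189.96889259]
 [  0.           0.           1.        ]]
side [-0.056452    0.763869    0.93275804] [-2.32853043 -0.00738022 -2.57611452] [[403.62410151   0.         259.43837593]
 [  0.         403.62410151 196.02634966]
 [  0.           0.           1.        ]]
wrist [0.13095304 0.61627035 0.38395924] [2.83927528e+00 1.91643641e-03 1.23212727e+00] [[316.71560069   0.         256.8623296 ]
 [  0.         316.71560069 192.96866489]
 [  0.           0.           1.        ]]
```

View pics/scene0.png

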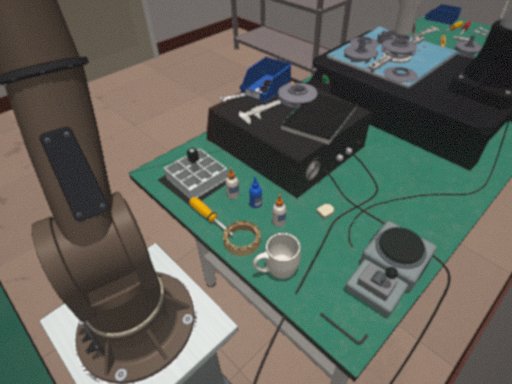

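View pics/side0.png

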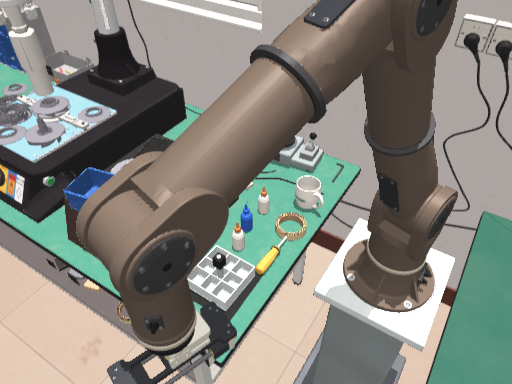

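View pics/wrist0.png

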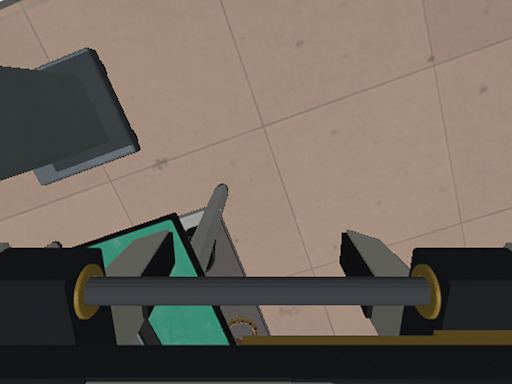

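```bash
cat > h.py <<'E'
from rig import *
import numpy as np, cv2
from scipy.spatial.transform import Rotation as R
def cloud(n):
    f=grab_frame(n);d=f["depth"];K=f["intrinsics"];v,u=np.mgrid[:384,:512]
    P=np.stack([(u-K[0,2])/K[0,0]*d,(v-K[1,2])/K[1,1]*d,d],-1)
    W=P@R.from_euler('xyz',f["rotation"]).as_matrix().T+f["origin"]
    W[d<=0]=np.nan
    return f,W
def crop(f,u0,v0,u1,v1,k,name):
    cv2.imwrite("pics/"+name,cv2.resize(f["frame"][v0:v1,u0:u1,::-1],None,fx=k,fy=k,interpolation=cv2.INTER_CUBIC))
E
python3 - <<'E'
from h import *
f,W=cloud("scene")
crop(f,150,130,300,290,4,"c1.png"); crop(f,310,200,450,350,4,"c2.png")
np.save("/tmp/W.npy",W)
for u,v in [(232,176),(232,188),(279,203),(279,216),(256,193),(193,157),(195,180),(402,243),(391,272),(325,211),(343,328),(205,210),(240,238),(283,250),(140,178),(260,110),(210,140),(365,140),(300,185)]: print(u,v,W[v,u].round(3))
E
```

```text
232 176 [0.405 0.137 0.079]
232 188 [0.396 0.132 0.042]
279 203 [ 0.418 -0.028  0.081]
279 216 [ 0.411 -0.036  0.043]
256 193 [0.42  0.059 0.056]
193 157 [0.367 0.26  0.099]
195 180 [0.354 0.252 0.023]
402 243 [ 0.529 -0.314  0.074]
391 272 [ 0.412 -0.345  0.115]
325 211 [ 0.53  -0.096  0.016]
343 328 [ 0.302 -0.326  0.003]
205 210 [0.298 0.133 0.026]
240 238 [0.312 0.009 0.001]
283 250 [ 0.35  -0.107  0.024]
140 178 [ 0.254  0.404 -0.   ]
260 110 [0.603 0.226 0.162]
210 140 [0.514 0.38  0.018]
365 140 [ 0.84  -0.011  0.046]
300 185 [ 0.527 -0.006  0.056]
```

View pics/c1.png

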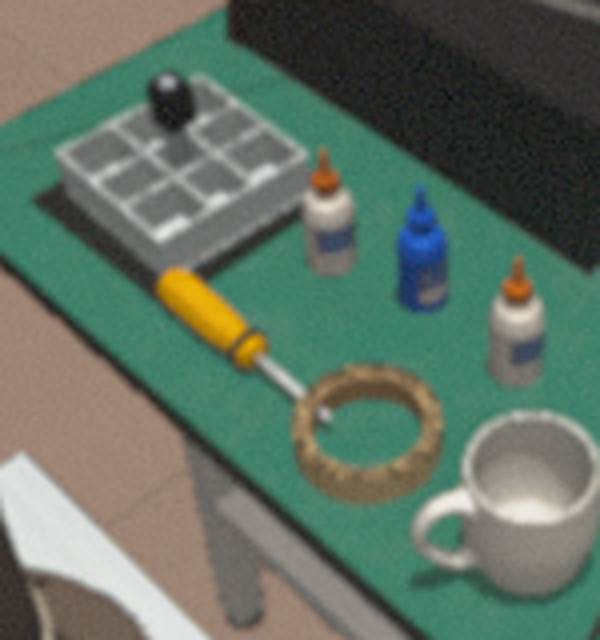

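View pics/c2.png

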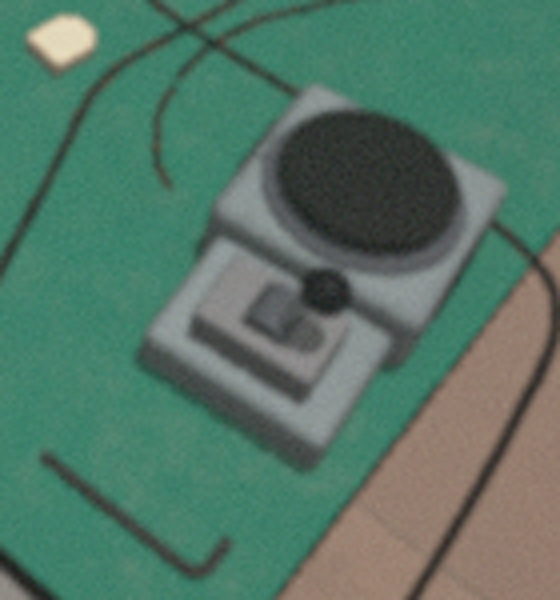

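```bash
cat >> h.py <<'E'
def near(W,c,r,z0,z1):
    P=W.reshape(-1,3);m=(np.hypot(P[:,0]-c[0],P[:,1]-c[1])<r)&(P[:,2]>z0)&(P[:,2]<z1);return P[m]
def circ(P,r,c0):
    # fit circle of known radius to visible surface pts
    from scipy.optimize import least_squares
    return least_squares(lambda c:np.hypot(P[:,0]-c[0],P[:,1]-c[1])-r,c0,loss='soft_l1',f_scale=.003).x
def rect(P):
    return cv2.minAreaRect((P[:,:2]*1000).astype(np.float32))
E
python3 - <<'E'
from h import *
for n in ["scene","side"]:
    f,W=cloud(n); o=f["origin"][:2]
    print(n)
    for nm,c in [("A",(.405,.137)),("B",(.418,-.03)),("blue",(.42,.06))]:
        P=near(W,c,.035,.015,.065)
        v=(np.array(c)-o);v/=np.hypot(*v)
        if len(P)>20: print(nm,len(P),circ(P,.018,P[:,:2].mean(0)+v*.012).round(4))
        P=near(W,c,.035,.085,.12)
        if len(P):print('  nozzle',len(P),P.mean(0).round(4))
    P=near(W,(.367,.26),.12,.036,.055);print('rim',len(P),rect(P) if len(P)>5 else'')
    P=near(W,(.37,.26),.03,.065,.13);print('handle',len(P),P.mean(0).round(4) if len(P) else '', P.min(0),P.max(0))
    P=near(W,(.529,-.314),.09,.068,.085);print('pad',len(P),P[:,2].mean(),cv2.minEnclosingCircle((P[:,:2]*1000).astype(np.float32)))
    P=near(W,(.529,-.314),.12,.05,.062);print('housing',len(P),rect(P))
    P=near(W,(.425,-.34),.06,.085,.13);print('ball',len(P),P.mean(0).round(4),P.min(0),P.max(0))
    P=near(W,(.425,-.34),.13,.03,.042);print('console',len(P),rect(P))
    P=near(W,(.53,-.09),.05,.006,.03);print('conn',len(P),P.mean(0),rect(P))
    S=np.zeros((600,750,3),np.uint8)  # ortho: rows x 0.2..0.8 down, cols y .5..-.25...
    q=W.reshape(-1,3);col=f["frame"].reshape(-1,3);m=~np.isnan(q[:,0])&(q[:,2]<.3)&(q[:,2]>-.05)
    i=((1.0-q[m,0])*700).astype(int);j=((.5-q[m,1])*700).astype(int);k=(i>=0)&(i<600)&(j>=0)&(j<750)
    S[i[k],j[k]]=col[m][k][:,::-1];S=cv2.dilate(S,np.ones((3,3)));cv2.imwrite(f"pics/ortho_{n}.png",S)
E
```

```text
scene
A 185 [0.4066 0.1462]
  nozzle 19 [0.4058 0.144  0.0938]
B 206 [ 0.4243 -0.0212]
  nozzle 22 [ 0.4218 -0.0231  0.0931]
blue 197 [0.4274 0.0719]
  nozzle 20 [0.4263 0.0701 0.0942]
rim 742 ((373.05023193359375, 243.1611785888672), (200.44879150390625, 134.99288940429688), 88.70996856689453)
handle 161 [0.3708 0.269  0.098 ] [0.36000215 0.25977669 0.06521264] [0.3871511  0.28915963 0.11434097]
pad 1247 0.07482853929917957 ((528.4603881835938, -314.1495361328125), 51.0674934387207)
housing 1351 ((502.3778991699219, -315.1850891113281), (183.0218048095703, 132.99246215820312), 5.162303924560547)
ball 144 [ 0.414  -0.3433  0.1102] [ 0.40525165 -0.35508586  0.0858663 ] [ 0.42623567 -0.33006471  0.11995692]
console 1009 ((453.885986328125, -320.2036437988281), (152.57424926757812, 130.03004455566406), 4.522737979888916)
conn 198 [ 0.5351153  -0.0993521   0.01354534] ((538.882568359375, -106.47271728515625), (65.95724487304688, 47.563697814941406), 81.994873046875)
side
A 178 [0.4031 0.1444]
  nozzle 17 [0.4017 0.1481 0.095 ]
B 155 [ 0.4206 -0.0232]
  nozzle 13 [ 0.4189 -0.0189  0.0934]
[... 155 characters left out ...]
.18379974365234)
handle 174 [0.3668 0.279  0.1011] [0.3559055  0.26264921 0.06624608] [0.38315624 0.28964123 0.11609435]
pad 38 0.07352385442899521 ((488.924560546875, -311.40411376953125), 32.476566314697266)
housing 244 ((454.7611999511719, -313.11456298828125), (132.27760314941406, 87.37030792236328), 89.56304168701172)
ball 50 [ 0.412  -0.3349  0.106 ] [ 0.40165672 -0.35225001  0.08599409] [ 0.42526799 -0.32667484  0.11797457]
console 311 ((445.50396728515625, -313.15020751953125), (144.4453582763672, 123.74098205566406), 6.420999526977539)
conn 28 [ 0.51498583 -0.10318151  0.01170841] ((513.3135986328125, -104.29065704345703), (18.006752014160156, 63.667076110839844), 4.073579788208008)
```

View pics/ortho_scene.png

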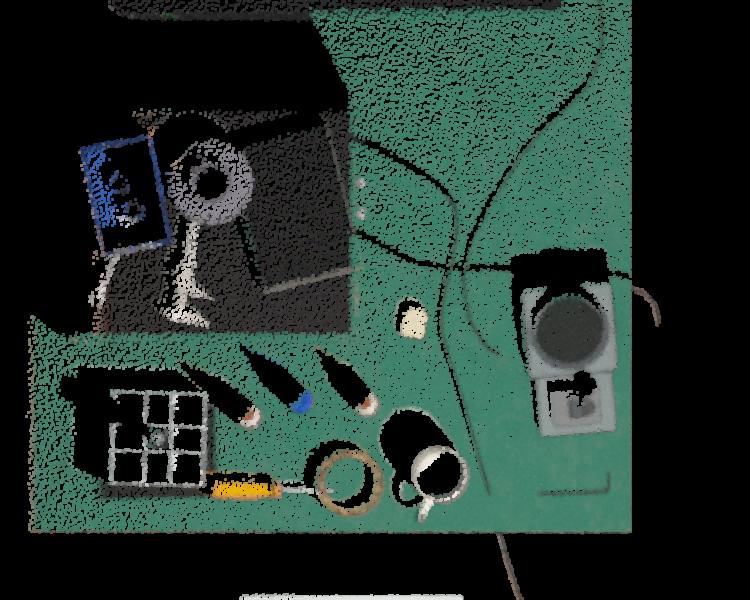

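View pics/ortho_side.png

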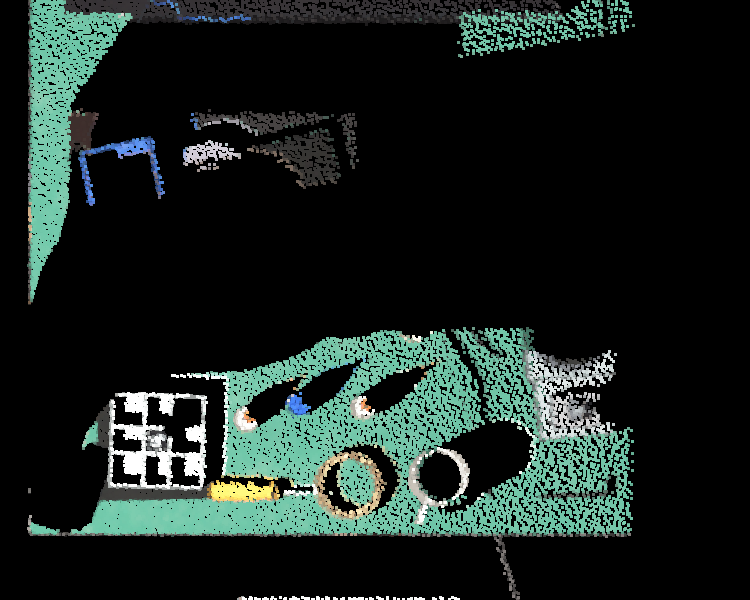

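Run:
```python
from h import *
for n in ["scene","side"]:
    f,W=cloud(n);print(n)
    q=W.reshape(-1,3);q=q[~np.isnan(q[:,0])]
    P=q[(abs(q[:,0]-.37)<.09)&(q[:,1]>.19)&(q[:,1]<.36)&(q[:,2]>.038)&(q[:,2]<.052)];print('rim',rect(P))
    P=q[(abs(q[:,0]-.528)<.09)&(abs(q[:,1]+.314)<.1)&(q[:,2]>.050)&(q[:,2]<.062)&(q[:,0]>.46)]
    print('housing',rect(P))
    P=q[(abs(q[:,0]-.425)<.045)&(abs(q[:,1]+.314)<.1)&(q[:,2]>.030)&(q[:,2]<.042)]
    print('console',rect(P))
    P=q[(q[:,0]>.52)&(q[:,0]<.86)&(q[:,1]>-.05)&(q[:,1]<.5)&(q[:,2]>.05)]
    if len(P):print('box',P.min(0),P.max(0),np.median(P[:,2]))
```

```text
scene
rim ((373.5363464355469, 275.250732421875), (139.94940185546875, 135.40858459472656), 88.830078125)
housing ((527.4324340820312, -312.830322265625), (129.7996826171875, 133.07310485839844), 4.269104480743408)
console ((422.60809326171875, -318.23175048828125), (88.43601989746094, 121.69953155517578), 3.6521801948547363)
box [ 0.52004189 -0.04905323  0.05004635] [0.847038   0.38635551 0.22339635] 0.1552667344600513
side
rim ((370.1259765625, 274.8649597167969), (137.03372192382812, 135.5221405029297), 88.50909423828125)
housing ((479.6451416015625, -312.0569763183594), (38.70407485961914, 130.25799560546875), 0.2705830931663513)
console ((425.0696105957031, -314.699951171875), (132.71487426757812, 88.76626586914062), 89.6766128540039)
box [ 0.70610544 -0.00850702  0.05058824] [0.84007625 0.39900138 0.22445569] 0.16896298290193634
```

Call:
servo_tool(deltas=[[1, 0, 0, -2, 0, 0, 0.148], [1, 0, 0, -2, 0, 0, 0.148], [1, 0, 0, -2, 0, 0, 0.148], [1, 0, 0, -2, 0, 0, 0.148], [1, 0, 0, -2, 0, 0, 0.148], [1, 0, 0, -2, 0, 0, 0.148], [1, 0, 0, -2, 0, 0, 0.148], [1, 0, 0, -2, 0, 0, 0.148]], squeeze=20)

```text
time: 1.2
eef_pos: [0.2077, 0.5889, 0.2089]
eef_rot: [-3.141, 0.001, 1.6]
ft_force: [0.4, 0.5, 0.1]
width: 0.0324
```

Call:
servo_tool(deltas=[[1, -39.5, 18, 0, 0, 0, 0], [1, -39.5, 18, 0, 0, 0, 0], [1, -39.5, 18, 0, 0, 0, 0], [1, -39.5, 18, 0, 0, 0, 0], [1, -39.5, 18, 0, 0, 0, 0], [1, -39.5, 18, 0, 0, 0, 0], [1, -39.5, 18, 0, 0, 0, 0], [1, -39.5, 18, 0, 0, 0, 0], [1, -39.5, 18, 0, 0, 0, 0], [1, -39.5, 18, 0, 0, 0, 0]])

```text
time: 2.2
eef_pos: [0.4001, 0.1918, 0.2082]
eef_rot: [3.141, -0.006, 1.606]
ft_force: [1.2, 1.7, 0.4]
width: 0.0006
```

Call:
servo_tool(deltas=[[1, -43, 0, 0, 0, 0, 0], [1, -43, 0, 0, 0, 0, 0], [1, -43, 0, 0, 0, 0, 0], [1, -43, 0, 0, 0, 0, 0], [1, -43, 0, 0, 0, 0, 0], [1, -43, 0, 0, 0, 0, 0], [1, -43, 0, 0, 0, 0, 0], [1, -43, 0, 0, 0, 0, 0], [1, -43, 0, 0, 0, 0, 0], [1, -43, 0, 0, 0, 0, 0], [1, -43, 0, 0, 0, 0, 0], [1, -43, 0, 0, 0, 0, 0], [1, -43, 0, 0, 0, 0, 0], [1, -43, 0, 0, 0, 0, 0]])

```text
time: 3.6
eef_pos: [0.4241, -0.4332, 0.2058]
eef_rot: [3.127, -0.012, 1.612]
ft_force: [1.3, 0.1, 0.2]
width: 0.0006
```

Call:
servo_tool(deltas=[[1, 0, -5, 40, 0, 0, 0], [1, 0, -4, 40, 0, 0, 0], [1, 0, 0, 37, 0, 0, 0], [1, 0, 0, 0, 0, 0, 0]])

```text
time: 4.0
eef_pos: [0.415, -0.4431, 0.0864]
eef_rot: [3.126, -0.004, 1.604]
ft_force: [-0.1, 0.3, 1.2]
width: 0.0003
```

Run:
```python
from h import *
print(sense()["eef_pos"])
f,W=cloud("scene");crop(f,310,170,450,320,4,"d1.png")
f,W=cloud("side");cv2.imwrite("pics/side1.png",f["frame"][:,:,::-1])
```

```text
[ 0.41504965 -0.44311051  0.08636546]
```

View pics/d1.png

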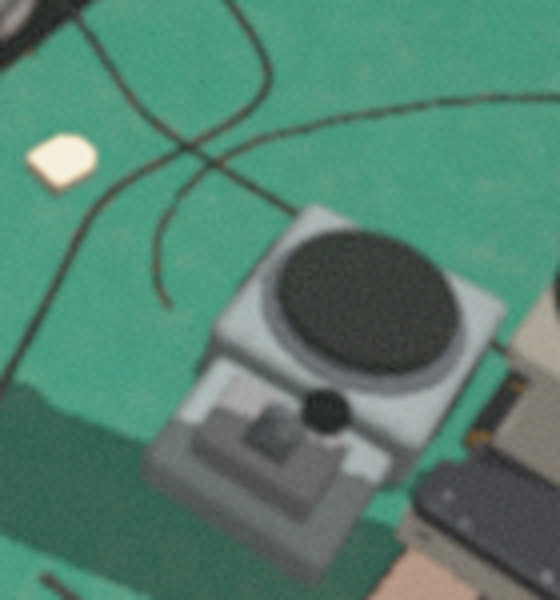

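View pics/side1.png

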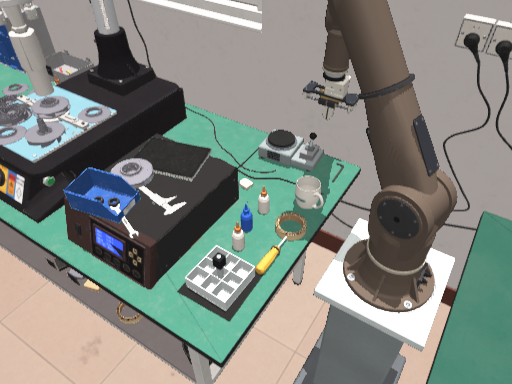

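Call:
servo_tool(deltas=[[1, 35, 0, 0, 0, 0, 0], [1, 20, 0, 0, 0, 0, 0], [1, 10, 0, 0, 0, 0, 0], [1, 10, 0, 0, 0, 0, 0], [1, 10, 0, 0, 0, 0, 0], [1, 10, 0, 0, 0, 0, 0], [1, 8, 0, 0, 0, 0, 0], [1, 6, 0, 0, 0, 0, 0]])

```text
time: 4.9
eef_pos: [0.4182, -0.3394, 0.1017]
eef_rot: [3.108, 0.013, 1.603]
ft_force: [-0.7, 0.4, -0.2]
width: 0.0004
```

Run:
```python
from h import *
print(sense()["eef_pos"],sense()["ft_force"])
f,W=cloud("scene");crop(f,310,170,450,320,4,"d2.png")
P=near(W,(.415,-.31),.05,.098,.13);print(P.mean(0) if len(P) else 0)
```

```text
[ 0.41816754 -0.33944688  0.10169984] [-0.65555371  0.37532605 -0.23975662]
0
```

View pics/d2.png

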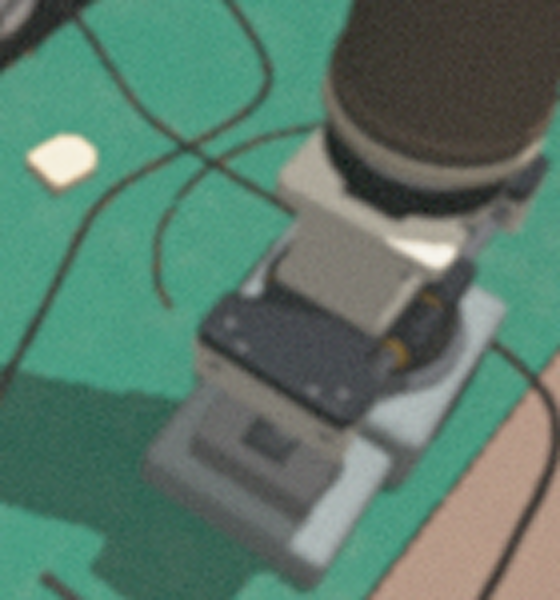

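Run:
```python
from h import *
f,W=cloud("side");crop(f,220,60,400,200,4,"d3.png")
```

```text
(no output)
```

View pics/d3.png

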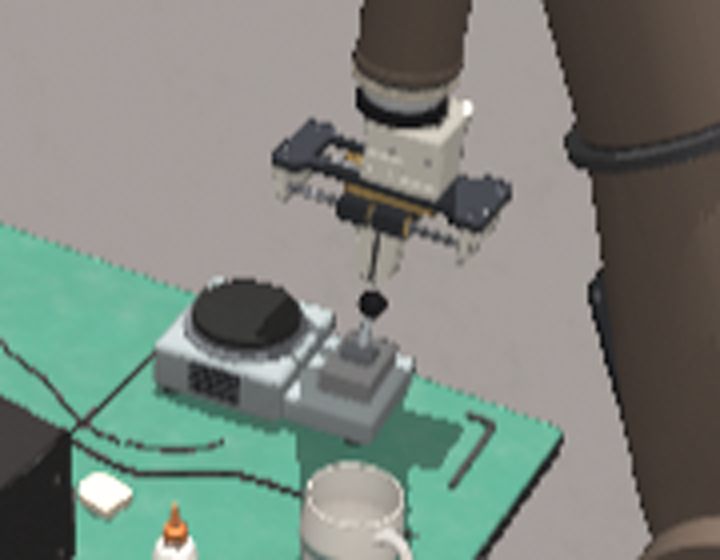

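Call:
servo_tool(deltas=[[1, -2, 0, 6, 0, 0.03, 0], [1, 0, 0, 6, -0.01, 0, 0], [1, 6, 0, 2, 0, 0, 0], [1, 7, 0, 0, 0, 0, 0], [1, 7, 0, 0, 0, 0, 0]])

```text
time: 5.5
eef_pos: [0.4173, -0.3214, 0.0868]
eef_rot: [3.098, -0.016, 1.602]
ft_force: [0.1, -0.1, 0.6]
width: 0.0004
```

Run:
```python
from h import *
print(sense()["eef_pos"],sense()["ft_force"])
f,W=cloud("side");crop(f,220,60,400,200,4,"d4.png")
```

```text
[ 0.41727425 -0.3213549   0.08684685] [ 0.12972323 -0.09795815  0.63897387]
```

View pics/d4.png

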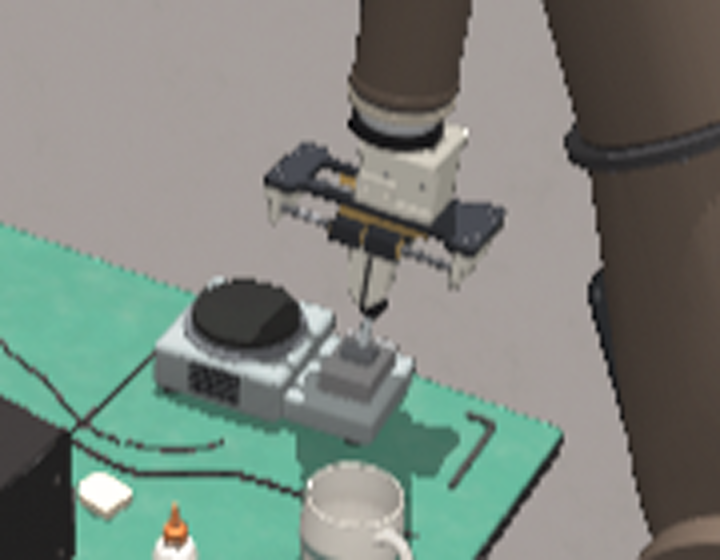

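Run:
```python
from h import *
s=sense()
for n in ["scene","side"]:
    f,W=cloud(n);M=R.from_euler('xyz',f["rotation"]).as_matrix();K=f["intrinsics"]
    for p in [s["eef_pos"],(.417,-.345,.102),(.4134,-.298,.102)]:
        c=M.T@(np.array(p)-f["origin"]);print(n,np.round(p,3),(K@c/c[2])[:2].round(1), "crop", ((K@c/c[2])[:2]-([220,60] if n=="side" else [310,170]))*4)
    crop(f,*( (310,170,450,320) if n=="scene" else (220,60,400,200)),5,n+"e.png")
```

```text
scene [ 0.417 -0.32   0.087] [378.8 270.8] crop [275.31220971 403.27624995]
scene [ 0.417 -0.345  0.102] [390.9 274.1] crop [323.71431113 416.44380047]
scene [ 0.413 -0.298  0.102] [370.4 261.7] crop [241.50234329 366.94869237]
side [ 0.417 -0.32   0.087] [308.6 143.1] crop [354.35961045 332.30349859]
side [ 0.417 -0.345  0.102] [312.3 136.1] crop [369.3777624 304.3038233]
side [ 0.413 -0.298  0.102] [307.1 143. ] crop [348.51672947 331.83414438]
```

View pics/scenee.png

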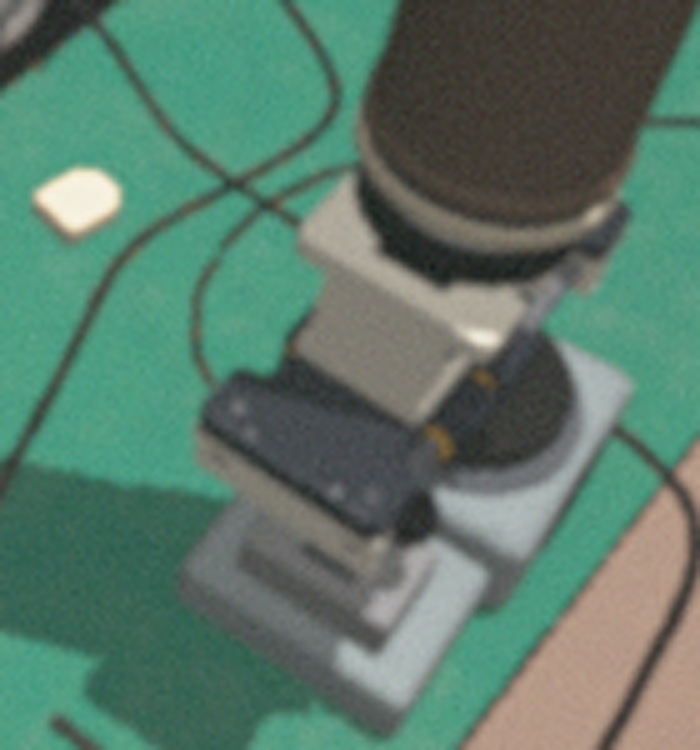

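Run:
```python
from h import *
f,W=cloud("wrist");cv2.imwrite("pics/w1.png",f["frame"][:,:,::-1])
```

```text
(no output)
```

View pics/w1.png

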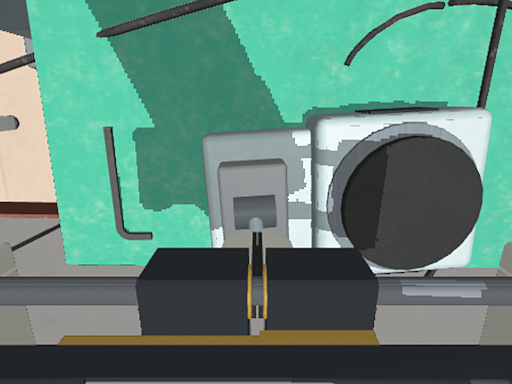

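Call:
servo_tool(deltas=[[1, 0, 0, -20, 0, 0, 0], [1, 0, 0, -30, 0.02, -0.008, 0], [0.2, 0, 0, -20, 0.02, -0.008, 0], [0.2, -12, 0, 0, 0, 0, 0], [0.2, -12, 0, 0, 0, 0, 0], [0.2, 0, 0, 0, 0, 0, 0]], squeeze=6)

```text
time: 6.3
eef_pos: [0.416, -0.3491, 0.1594]
eef_rot: [3.138, 0.002, 1.603]
ft_force: [0.1, -0.4, -0.2]
width: 0.0275
```

Call:
servo_tool(deltas=[[-0.3, 0, 0, 0, 0, 0, 0], [-0.3, 4, 0, 0, 0, 0, 0], [-0.3, 0, 0, 0, 0, 0, 0], [-0.3, 0, 0, 0, 0, 0, 0]])

```text
time: 6.7
eef_pos: [0.4136, -0.3446, 0.1569]
eef_rot: [3.142, -0.0, 1.6]
ft_force: [0.7, 0.3, -0.1]
width: 0.0579
```

Run:
```python
from h import *
f,W=cloud("wrist");cv2.imwrite("pics/w2.png",f["frame"][:,:,::-1])
f,W=cloud("scene");P=near(W,(.418,-.35),.04,.09,.125);print(P.mean(0),P.min(0),P.max(0))
crop(f,310,170,450,320,4,"d5.png")
```

```text
[ 0.41409567 -0.34377388  0.11146227] [ 0.40479185 -0.35542166  0.09026806] [ 0.42741422 -0.33090256  0.11898102]
```

View pics/w2.png

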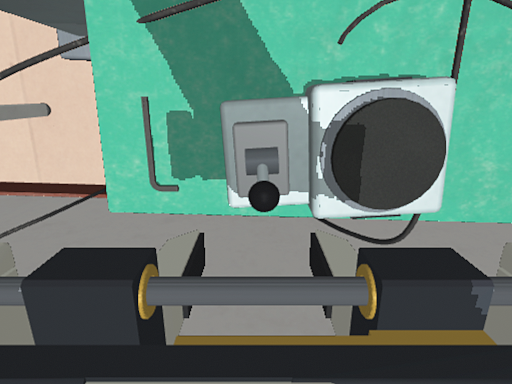

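View pics/d5.png

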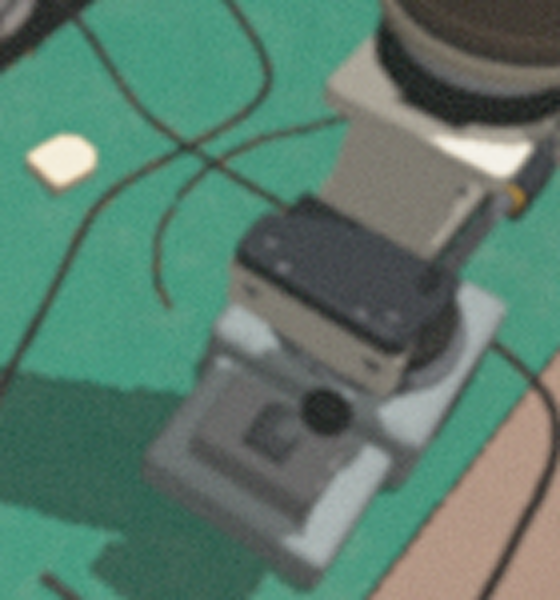

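Call:
servo_tool(deltas=[[-0.3, 0, 0, 20, 0, 0, 0], [-0.3, 0, 0, 25, 0, 0, 0], [-0.3, 0, 0, 20, 0, 0, 0], [-0.3, 0, 0, 5, 0, 0, 0], [1, 0, 0, 0, 0, 0, 0], [1, 0, 0, 0, 0, 0, 0], [1, 0, 0, 0, 0, 0, 0], [1, 0, 0, 0, 0, 0, 0], [1, 0, 0, 0, 0, 0, 0]], squeeze=8)

```text
time: 7.7
eef_pos: [0.4168, -0.3458, 0.0887]
eef_rot: [3.136, 0.003, 1.602]
ft_force: [0.2, 0.1, -0.5]
width: 0.0243
```

Call:
servo_tool(deltas=[[1, 7, 0, -3, 0, 0, 0], [1, 7, 0, -2, 0, 0, 0], [1, 7, 0, -1, 0, 0, 0], [1, 7, 0, 0, 0, 0, 0], [1, 7, 0, 1, 0, 0, 0], [1, 7, 0, 2, 0, 0, 0], [1, 6, 0, 2, 0, 0, 0], [1, 0, 0, 0, 0, 0, 0]])

```text
time: 8.5
eef_pos: [0.4155, -0.2922, 0.0901]
eef_rot: [3.135, 0.002, 1.604]
ft_force: [0.3, 0.2, -1.1]
width: 0.0008
```

Run:
```python
from h import *
f,W=cloud("wrist");cv2.imwrite("pics/w3.png",f["frame"][:,:,::-1])
f,W=cloud("side");crop(f,220,60,400,200,4,"d6.png")
```

```text
(no output)
```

View pics/d6.png

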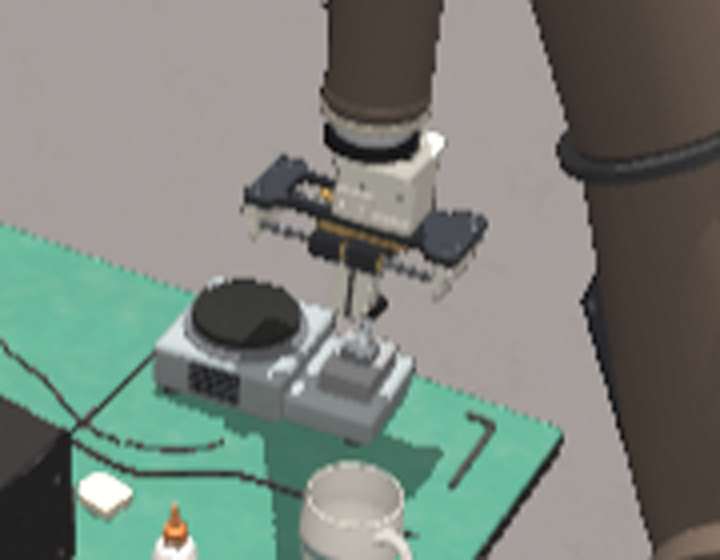

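Call:
servo_tool(deltas=[[1, 0, 0, -30, 0, 0, 0], [1, 0, 0, -35, 0, 0, 0], [0, -20, 0, 0, 0, 0, 0.14], [-0.3, 0, 0, 0, 0, 0, 0.14], [-0.3, 0, 0, 0, 0, 0, 0.14], [-0.3, 0, 0, 0, 0, 0, 0.14], [-0.3, 0, 0, 0, 0, 0, 0.14], [-0.3, 0, 0, 0, 0, 0, 0.14], [-0.3, 0, 0, 0, 0, 0, 0.14], [-0.3, 0, 0, 0, 0, 0, 0.14], [-0.3, 0, 0, 0, 0, 0, 0.14], [-0.3, 0, 0, 0, 0, 0, 0.14], [-0.3, 0, 0, 0, 0, 0, 0.14], [-0.3, 0, 0, 0, 0, 0, 0]], squeeze=60)

```text
time: 10.0
eef_pos: [0.415, -0.3218, 0.1605]
eef_rot: [3.131, -0.009, -0.006]
ft_force: [-0.4, -0.4, 0.5]
width: 0.0597
```

Run:
```python
from h import *
s=sense();print(s["eef_pos"],s["eef_rot"],s["q"])
f,W=cloud("scene");crop(f,310,170,450,320,4,"d7.png");P=near(W,(.418,-.35),.04,.098,.125);print(P.mean(0),P.min(0),P.max(0))
```

```text
[ 0.41497807 -0.3217884   0.16047626] [ 3.1305803  -0.00936807 -0.00601405] [-0.30185347  0.56287679  1.2862435   1.93097264 -0.61194982  1.10360857
 -0.34335458]
[ 0.41390395 -0.34399382  0.11185695] [ 0.40455846 -0.35544131  0.09810036] [ 0.42745698 -0.33121317  0.11942755]
```

View pics/d7.png

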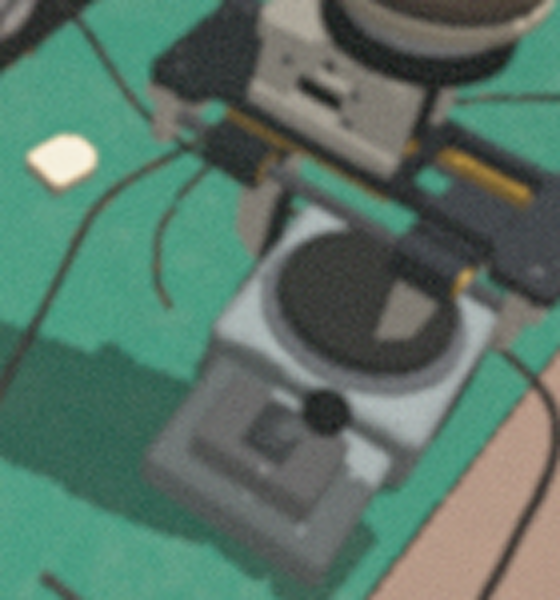

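Call:
servo_tool(deltas=[[-0.3, 0, 22, 0, 0.01, 0.01, 0], [-0.3, 0, 0, 20, 0, 0, 0], [-0.3, 0, 0, 25, 0, 0, 0], [-0.3, 0, 0, 22, 0, 0, 0], [-0.3, 0, 0, 6, 0, 0, 0]])

```text
time: 10.55
eef_pos: [0.4178, -0.3467, 0.087]
eef_rot: [3.138, -0.023, 0.023]
ft_force: [0.4, 0.8, -0.6]
width: 0.06
```

Run:
```python
from h import *
s=sense();print(s["eef_pos"],s["eef_rot"],s["q"])
```

```text
[ 0.41777675 -0.34665374  0.087041  ] [ 3.13780608 -0.02274971  0.02339312] [-0.14113126  0.64650516  1.13114325  1.97462398 -0.7365884   0.98087062
 -0.19421381]
```

Call:
servo_tool(deltas=[[-0.3, -3, -2, 6, 0, -0.02, 0], [1, 0, 0, 0, 0, 0, 0], [1, 0, 0, 0, 0, 0, 0], [1, 0, 0, 0, 0, 0, 0], [1, 0, 0, 0, 0, 0, 0], [1, 0, 0, 0, 0, 0, 0]])

```text
time: 11.15
eef_pos: [0.4157, -0.3459, 0.0832]
eef_rot: [3.136, -0.003, 0.03]
ft_force: [-0.5, 0.7, 0.5]
width: 0.0243
```

Call:
servo_tool(deltas=[[1, 0, -6, -2, 0, 0, 0], [1, 0, -6, -2, 0, 0, 0], [1, 0, -6, -1, 0, 0, 0], [1, 0, -6, 0, 0, 0, 0]])

```text
time: 11.55
eef_pos: [0.4149, -0.3206, 0.089]
eef_rot: [3.135, -0.004, 0.029]
ft_force: [0.1, 0.9, 0.0]
width: 0.0002
```

Run:
```python
from h import *
f,W=cloud("scene");crop(f,310,170,450,320,4,"d8.png")
f,W=cloud("side");crop(f,220,60,400,200,4,"d9.png")
```

```text
(no output)
```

View pics/d8.png

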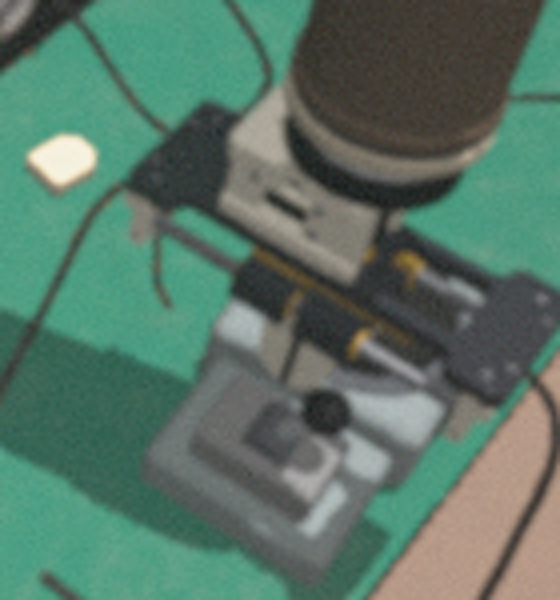

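View pics/d9.png

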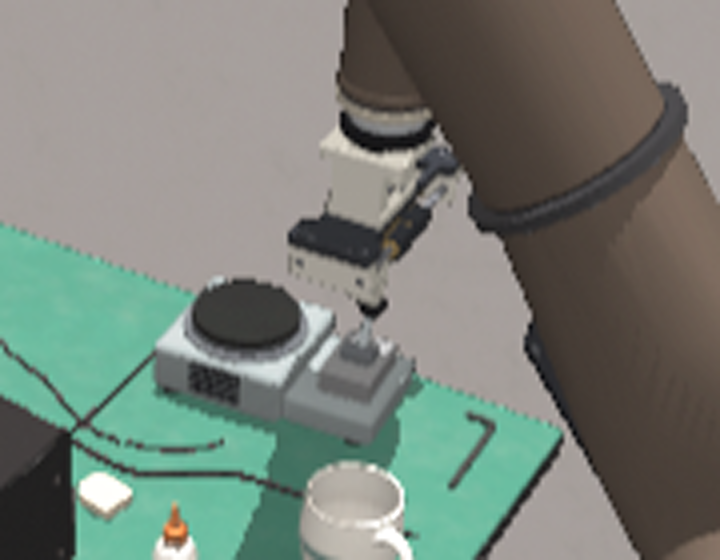

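Run:
```python
from h import *
s=sense();print(s["eef_pos"],s["width"])
f,W=cloud("wrist");cv2.imwrite("pics/w4.png",f["frame"][:,:,::-1])
M=R.from_euler('xyz',f["rotation"]).as_matrix();K=f["intrinsics"]
print(f["origin"],M.round(2))
for p in [s["eef_pos"],s["eef_pos"]+[0,0,.019],(.414,-.344,.102),(.5265,-.3135,.074)]:
    c=M.T@(np.array(p)-f["origin"]);print(np.round(p,3),(K@c/c[2])[:2].round(1),c)
P=near(W,(.4,-.34),.08,.09,.13);print(len(P))
P=near(W,(.528,-.314),.06,.065,.085);print(len(P),cv2.minEnclosingCircle((P[:,:2]*1000).astype(np.float32)),P[:,2].mean())
```

```text
[ 0.41501185 -0.31992563  0.08872421] 0.00043750871562787854
[ 0.4944417  -0.31629248  0.28084312] [[ 0.03 -0.96 -0.29]
 [-1.   -0.03 -0.01]
 [ 0.01  0.29 -0.96]]
[ 0.415 -0.32   0.089] [257.  222.8] [1.04440289e-04 1.94917076e-02 2.07007346e-01]
[ 0.415 -0.32   0.108] [257.2 235. ] [0.00021582 0.02507883 0.18884773]
[ 0.414 -0.344  0.102] [296.2 233.6] [0.02421463 0.02501632 0.1949648 ]
[ 0.526 -0.314  0.074] [251.8  39. ] [-0.00303469 -0.09152854  0.18823636]
1461
16756 ((528.2748413085938, -312.37548828125), 49.939613342285156) 0.07387803904650143
```

View pics/w4.png

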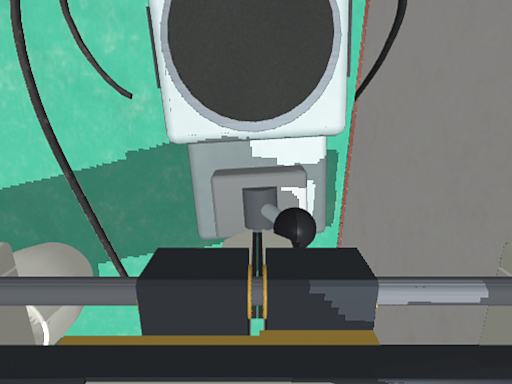

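Call:
servo_tool(deltas=[[1, 0, 0, -30, 0, 0, 0], [0, 0, 0, -32, 0, 0, 0], [-0.3, 0, 24, 0, 0, 0, 0], [-0.3, 0, 0, 0, 0, 0, 0], [-0.3, 0, 0, 0, 0, 0, 0], [-0.3, 0, 0, 0, 0, 0, 0], [-0.3, 0, 0, 0, 0, 0, 0]])

```text
time: 12.4
eef_pos: [0.4153, -0.3433, 0.1521]
eef_rot: [3.136, -0.001, 0.031]
ft_force: [-0.3, 0.1, 0.2]
width: 0.0439
```

Run:
```python
from h import *
s=sense();print(s["eef_pos"],s["eef_rot"],s["width"])
f,W=cloud("wrist");cv2.imwrite("pics/w5.png",f["frame"][:,:,::-1])
M=R.from_euler('xyz',f["rotation"]).as_matrix();K=f["intrinsics"]
P=near(W,(.41,-.34),.03,.085,.13);print(P.min(0),P.max(0))
```

```text
[ 0.41530128 -0.34332921  0.15205956] [ 3.13630332e+00 -1.11247100e-03  3.13972771e-02] 0.04390869593689845
[ 0.40716204 -0.3546561   0.08506632] [ 0.43185275 -0.32834405  0.11784082]
```

View pics/w5.png

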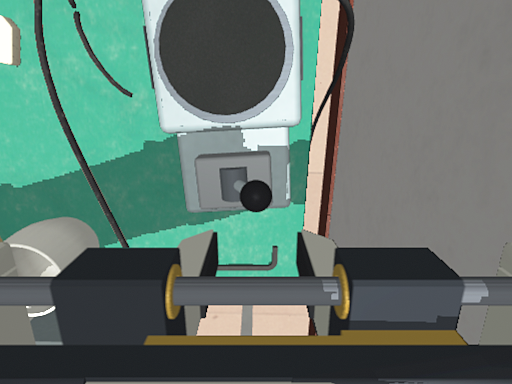

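Call:
servo_tool(deltas=[[-0.3, 1, 0, 20, 0, 0, 0], [-0.3, 0, 0, 25, 0, 0, 0], [-0.3, 0, 0, 18, 0, 0, 0], [-0.3, 0, 0, 5, 0, 0, 0], [1, 0, 0, 0, 0, 0, 0], [1, 0, 0, 0, 0, 0, 0], [1, 0, 0, 0, 0, 0, 0], [1, 0, 0, 0, 0, 0, 0], [1, 0, 0, 0, 0, 0, 0], [1, 0, 0, 0, 0, 0, 0], [1, 0, 0, 0, 0, 0, 0], [1, 0, 0, 0, 0, 0, 0]])

```text
time: 13.65
eef_pos: [0.4179, -0.3431, 0.0842]
eef_rot: [3.135, -0.003, 0.033]
ft_force: [1.2, -0.2, -0.3]
width: 0.0017
```

Run:
```python
from h import *
s=sense();print(s["eef_pos"],s["eef_rot"],s["width"])
f,W=cloud("wrist");cv2.imwrite("pics/w6.png",f["frame"][:,:,::-1])
```

```text
[ 0.41792529 -0.34309516  0.08423247] [ 3.13506649 -0.00343353  0.03338098] 0.0017217212285248595
```

View pics/w6.png

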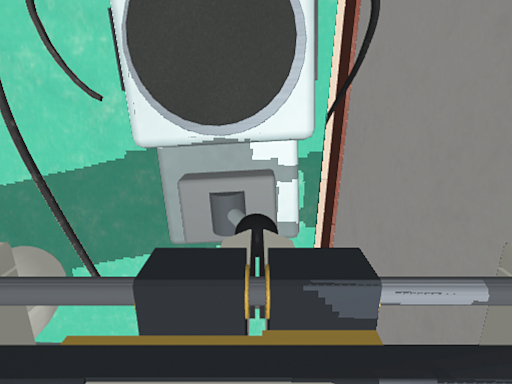

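Run:
```python
from h import *
s=sense()
for n,b in [("scene",(350,230,430,310)),("side",(270,90,360,170))]:
    f,W=cloud(n);crop(f,*b,8,n+"z.png")
    M=R.from_euler('xyz',f["rotation"]).as_matrix();K=f["intrinsics"]
    for p in [s["eef_pos"],s["eef_pos"]+[0,0,.019],s["eef_pos"]+[0,0,.06],(.414,-.344,.102)]:
        c=M.T@(np.array(p)-f["origin"]);print(n,np.round(p,3),((K@c/c[2])[:2]-b[:2])*8,c[2])
```

```text
scene [ 0.418 -0.343  0.084] [307.10771753 384.0167403 ] 0.765961276653136
scene [ 0.418 -0.343  0.103] [323.78959306 343.52966229] 0.7527174639211724
scene [ 0.418 -0.343  0.144] [361.86637023 251.11694498] 0.7241387101311461
scene [ 0.414 -0.344  0.102] [317.76214295 357.70085897] 0.7511265725915842
side [ 0.418 -0.343  0.084] [331.08931665 402.91167398] 1.447687237102644
side [ 0.418 -0.343  0.103] [335.18752954 367.79568021] 1.4346293245079138
side [ 0.418 -0.343  0.144] [344.29032296 289.79738058] 1.4064517236456016
side [ 0.414 -0.344  0.102] [343.7733488  371.83262638] 1.4345267286383119
```

View pics/scenez.png

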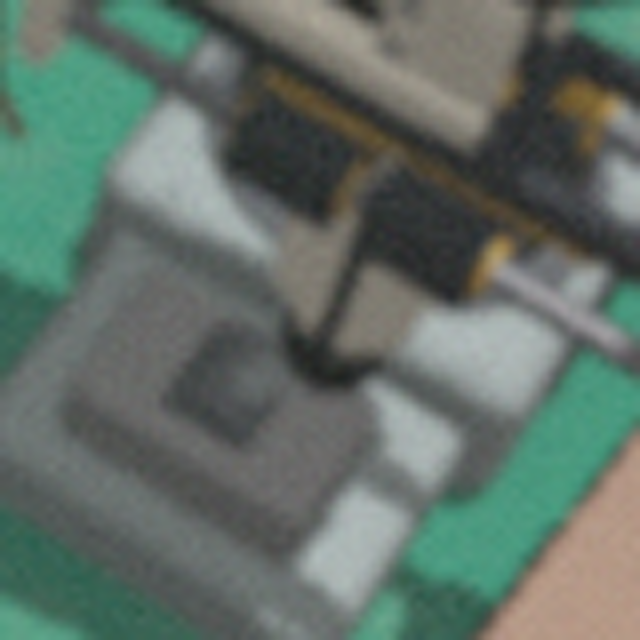

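View pics/sidez.png

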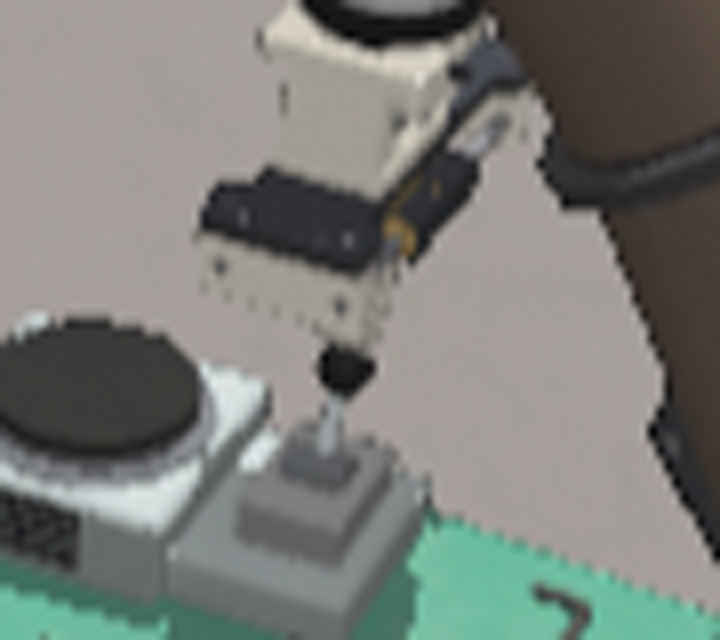

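Run:
```python
from h import *
s=sense();T=R.from_euler('xyz',s["eef_rot"]).as_matrix();p0=s["eef_pos"]
f,W=cloud("wrist")
for v in range(205,262,4):
    print(v,[tuple(((W[v,u]-p0)@T*1000).round(0).astype(int)) if not np.isnan(W[v,u,0]) else None for u in (235,245,250,257,264,272,280)],f["frame"][v,257])
f,W=cloud("scene")
for (x,y) in [(300,260),(370,310),(340,350),(310,350),(330,370),(380,330)]:
    u,v=350+x//8,230+y//8;print('scene',x,y,((W[v,u]-p0)@T*1000).round(0),W[v,u].round(3))
f,W=cloud("side")
for (x,y) in [(370,330),(360,320),(340,340),(345,375),(330,365)]:
    u,v=270+x//8,90+y//8;print('side',x,y,((W[v,u]-p0)@T*1000).round(0),W[v,u].round(3))
```

```text
205 [(np.int64(7), np.int64(-15), np.int64(16)), (np.int64(4), np.int64(-9), np.int64(24)), (np.int64(4), np.int64(-5), np.int64(23)), (np.int64(4), np.int64(0), np.int64(24)), (np.int64(4), np.int64(5), np.int64(23)), (np.int64(4), np.int64(11), np.int64(24)), (np.int64(-5), np.int64(19), np.int64(49))] [143 147 148]
209 [(np.int64(5), np.int64(-15), np.int64(12)), (np.int64(1), np.int64(-9), np.int64(23)), (np.int64(1), np.int64(-5), np.int64(23)), (np.int64(1), np.int64(0), np.int64(25)), (np.int64(1), np.int64(5), np.int64(23)), (np.int64(1), np.int64(11), np.int64(24)), (np.int64(-8), np.int64(19), np.int64(49))] [142 145 148]
213 [(np.int64(4), np.int64(-15), np.int64(7)), (np.int64(-2), np.int64(-9), np.int64(22)), (np.int64(-2), np.int64(-5), np.int64(22)), (np.int64(14), np.int64(0), np.int64(-18)), (np.int64(-2), np.int64(5), np.int64(23)), (np.int64(-2), np.int64(11), np.int64(23)), (np.int64(-12), np.int64(19), np.int64(49))] [ 99 102 103]
217 [(np.int64(4), np.int64(-14), np.int64(1)), (np.int64(12), np.int64(-7), np.int64(-20)), (np.int64(13), np.int64(-4), np.int64(-22
[... 3695 characters left out ...]
(-69)), (np.int64(36), np.int64(4), np.int64(-114)), (np.int64(36), np.int64(6), np.int64(-113))] [50 83 74]
scene 300 260 [ -9. -12. -56.] [ 0.408 -0.331  0.14 ]
scene 370 310 [-11.   9. -57.] [ 0.407 -0.352  0.142]
scene 340 350 [ -9.   5. -34.] [ 0.409 -0.348  0.119]
scene 310 350 [-10.  -2. -29.] [ 0.407 -0.341  0.113]
scene 330 370 [ -9.   5. -24.] [ 0.409 -0.349  0.108]
scene 380 330 [-11.  13. -52.] [ 0.407 -0.356  0.136]
side 370 330 [-15.  -5. -49.] [ 0.402 -0.338  0.133]
side 360 320 [ -41.  -84. -108.] [ 0.374 -0.26   0.192]
side 340 340 [ -5. -16. -47.] [ 0.412 -0.327  0.131]
side 345 375 [ -9. -14. -31.] [ 0.408 -0.329  0.115]
side 330 365 [ -0. -10. -30.] [ 0.417 -0.333  0.114]
```

Call:
servo_tool(deltas=[[1, 0, 0, -30, 0, 0, 0], [1, 0, 0, -40, 0, 0, 0], [1, 0, -10, 0, 0, 0, 0], [1, 0, 0, 0, 0, 0, 0]])

```text
time: 14.35
eef_pos: [0.4166, -0.332, 0.1555]
eef_rot: [3.136, -0.001, 0.033]
ft_force: [0.0, 1.3, 0.3]
width: 0.0004
```

Run:
```python
from h import *
s=sense();T=R.from_euler('xyz',s["eef_rot"]).as_matrix();p0=s["eef_pos"];print(p0,s["width"])
for n in ["scene","side","wrist"]:
    f,W=cloud(n)
    q=(W.reshape(-1,3)-p0)@T*1000
    m=(abs(q[:,0])<25)&(abs(q[:,1])<30)&(q[:,2]>-70)&(q[:,2]<15)
    q=q[m]
    for z in range(-70,15,6):
        k=(q[:,2]>=z)&(q[:,2]<z+6)
        if k.sum(): print(n,z,k.sum(),q[k].min(0).round(0)[:2],q[k].max(0).round(0)[:2])
    crop(f,*{"scene":(340,200,440,300),"side":(270,70,370,150),"wrist":(180,180,330,280)}[n],5,n+"y.png")
```

```text
[ 0.41657336 -0.33200465  0.15545896] 0.000383771140054646
scene -70 55 [-13. -18.] [-1. 18.]
scene -64 43 [-13. -17.] [-8. 18.]
scene -58 44 [-12. -16.] [ 5. 18.]
scene -52 40 [-13. -15.] [ 2. 17.]
scene -46 30 [-12. -12.] [-9. 11.]
scene -40 9 [-13.  -7.] [-10.   6.]
side -70 8 [-17. -12.] [-14.  14.]
side -64 5 [-16. -18.] [-13.  19.]
side -58 8 [-15. -18.] [ 2. 15.]
side -52 14 [-16. -18.] [ 6. 16.]
side -46 9 [-16. -15.] [-7. 13.]
side -40 3 [-4. -9.] [ 5. -3.]
side -34 1 [-14.   1.] [-14.   1.]
wrist -70 106 [ 8. -2.] [11.  4.]
wrist -64 106 [ 8. -3.] [11.  4.]
wrist -58 229 [  8. -16.] [11. 18.]
wrist -52 368 [  8. -16.] [11. 18.]
wrist -46 250 [  8. -14.] [11. 16.]
wrist -40 126 [ 8. -9.] [11. 10.]
wrist -34 4 [ 8. -2.] [10.  4.]
```

View pics/sceney.png

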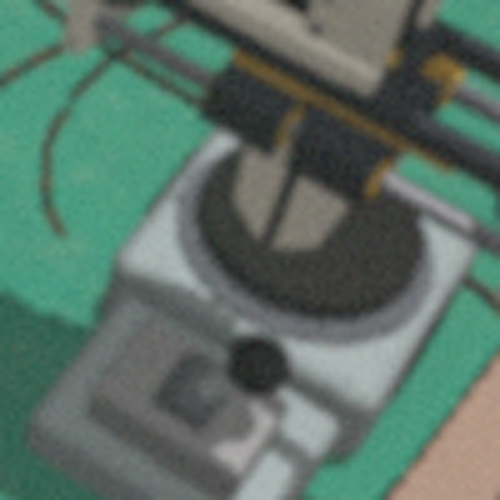

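View pics/wristy.png

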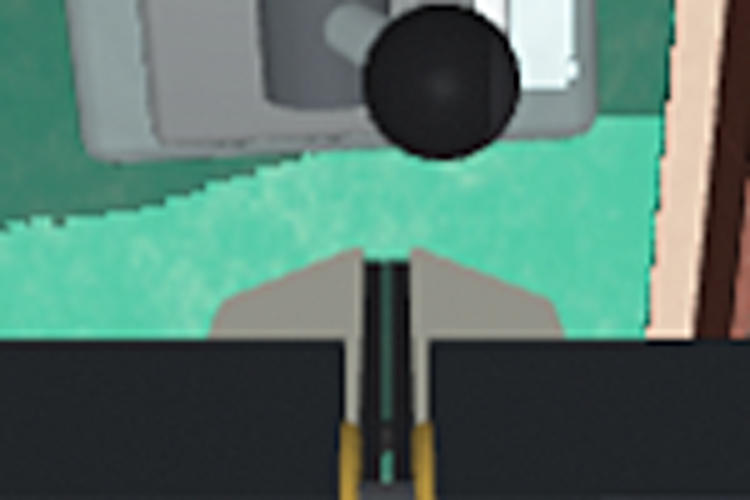

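Call:
servo_tool(deltas=[[-0.3, 0, 10, 0, 0, 0, 0], [-0.3, 0, 0, 0, 0, 0, 0], [-0.3, 0, 0, 0, 0, 0, 0], [-0.3, 0, 0, 0, 0, 0, 0], [-0.3, 0, 0, 0, 0, 0, 0], [-0.3, 0, 0, 0, 0, 0, 0], [-0.3, 0, 0, 0, 0, 0, 0], [-0.3, 0, 0, 25, 0, 0, 0], [-0.3, 0, 0, 30, 0, 0, 0], [-0.3, 0, 0, 30, 0, 0, 0], [-0.3, 0, 0, 18, 0, 0, 0], [-0.3, 0, 0, 0, 0, 0, 0]], squeeze=30)

```text
time: 15.7
eef_pos: [0.4165, -0.3455, 0.0476]
eef_rot: [3.135, 0.0, 0.032]
ft_force: [0.9, 0.9, 0.2]
width: 0.0598
```

Call:
servo_tool(deltas=[[1, 0, 0, 0, 0, 0, 0], [1, 0, 0, 0, 0, 0, 0], [1, 0, 0, 0, 0, 0, 0], [1, 0, 0, 0, 0, 0, 0], [1, 0, 0, 0, 0, 0, 0], [1, 0, 0, 0, 0, 0, 0], [1, 0, 0, 0, 0, 0, 0]])

```text
time: 16.4
eef_pos: [0.4179, -0.3455, 0.0514]
eef_rot: [3.135, -0.003, 0.032]
ft_force: [-1.0, 1.0, 0.5]
width: 0.0245
```

Call:
servo_tool(deltas=[[1, 0, -7, -2, 0, 0, 0], [1, 0, -7, -1, 0, 0, 0], [1, 0, -7, 0, 0, 0, 0], [1, 0, -7, 0, 0, 0, 0], [1, -1, -7, 1, 0, 0, 0], [1, -1, -7, 2, 0, 0, 0], [1, 0, -6, 2, 0, 0, 0], [1, 0, -3, 0, 0, 0, 0]])

```text
time: 17.2
eef_pos: [0.4173, -0.332, 0.0605]
eef_rot: [3.066, -0.019, 0.015]
ft_force: [0.8, -5.1, -18.6]
width: 0.0244
```

Run:
```python
from h import *
s=sense();print(s["q"],s["ft_force"])
f,W=cloud("wrist");cv2.imwrite("pics/w7.png",f["frame"][:,:,::-1])
```

```text
[-0.21622331  0.65115786  1.11573514  2.06265373 -0.75924984  0.83628493
 -0.22830322] [  0.84276131  -5.13092473 -18.59644943]
```

View pics/w7.png

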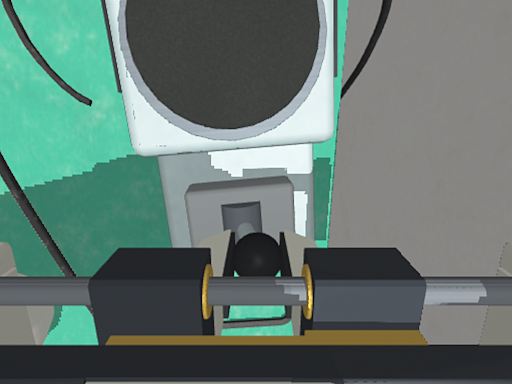

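Call:
servo_tool(deltas=[[0.26, 0, 0, 0, 0, 0, 0], [0.26, 0, 0, 0, 0, 0, 0], [0.26, 0, 0, 4, 0.04, 0.01, 0], [0.26, 0, 0, 4, 0.035, 0.01, 0.0], [0.26, 0, 0, 2, 0, 0, 0]])

```text
time: 17.75
eef_pos: [0.419, -0.3316, 0.0507]
eef_rot: [-3.141, -0.041, 0.018]
ft_force: [1.0, -0.5, -0.0]
width: 0.0341
```

Call:
servo_tool(deltas=[[0.26, 0, -8, 0, 0, 0, 0], [0.26, 0, -8, 0, 0, 0, 0], [0.26, 0, -8, 0, 0, 0, 0], [0.26, 0, -8, 0, 0, 0, 0]])

```text
time: 18.15
eef_pos: [0.4183, -0.2983, 0.0508]
eef_rot: [3.138, -0.04, 0.017]
ft_force: [0.6, -3.2, -1.1]
width: 0.0342
```

Call:
servo_tool(deltas=[[0.26, 0, -5, 0, 0, -0.02, 0], [0.26, 0, -3, 0, 0, -0.02, 0], [0.26, 0, 0, 0, 0, 0, 0]])

```text
time: 18.45
eef_pos: [0.4177, -0.2954, 0.0525]
eef_rot: [3.123, 0.002, 0.016]
ft_force: [-0.9, -0.7, -0.2]
width: 0.0337
```

Run:
```python
from h import *
s=sense();print(s["q"],s["ft_force"])
f,W=cloud("wrist");cv2.imwrite("pics/w8.png",f["frame"][:,:,::-1])
P=near(W,(.414,-.3),.035,.085,.13);print(P.min(0),P.max(0))
```

```text
[-0.23779349  0.65572025  1.09795409  2.06891924 -0.75769478  0.88145071
 -0.26065976] [-0.86573572 -0.66050601 -0.24206294]
[ 0.40767419 -0.32794468  0.08500817] [ 0.42967982 -0.26779141  0.12999474]
```

View pics/w8.png

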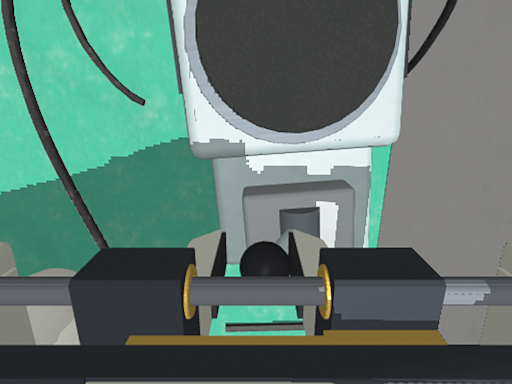

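Call:
servo_tool(deltas=[[0.26, 0, -6, 0, 0.01, 0, 0], [0.26, 0, -6, 0, 0, 0, 0], [0.26, 0, 5, 0, 0, 0, 0], [0.1, 0, 0, 0, 0, 0, 0], [0, 0, 0, -20, 0, 0, 0], [0, 0, 0, -40, 0, 0, 0], [0, 0, 0, -45, 0, 0, 0], [0, 0, 0, -45, 0, 0, 0]])

```text
time: 19.3
eef_pos: [0.4155, -0.2862, 0.2023]
eef_rot: [3.122, 0.016, 0.015]
ft_force: [2.3, 1.2, 0.4]
width: 0.0459
```

Run:
```python
from h import *
s=sense();print(s["q"],s["ft_force"])
f,W=cloud("scene");crop(f,310,170,450,320,4,"d10.png");P=near(W,(.414,-.3),.035,.095,.125);print(P.min(0),P.max(0))
f,W=cloud("side");crop(f,220,60,400,200,4,"d11.png");P=near(W,(.414,-.3),.035,.095,.125);print(P.min(0),P.max(0))
f,W=cloud("wrist");P=near(W,(.414,-.3),.035,.085,.13);print(P.min(0),P.max(0))
```

```text
[-0.42949098  0.44509487  1.28510622  1.90541466 -0.44439416  1.13865536
 -0.53411897] [2.2698556  1.16286202 0.43186859]
[ 0.40208533 -0.31175492  0.09546343] [ 0.42336931 -0.28767698  0.11676083]
[ 0.3979108  -0.30505264  0.09540463] [ 0.42228337 -0.28384776  0.11768308]
[ 0.40409649 -0.31227411  0.08547801] [ 0.42814875 -0.28561898  0.11567831]
```

View pics/d10.png

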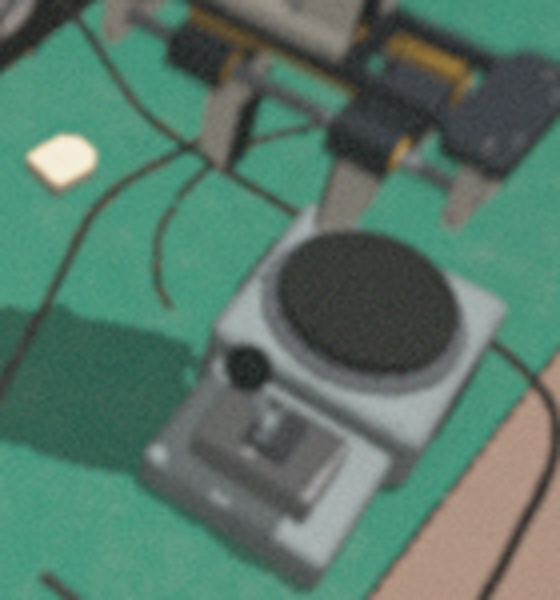

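Call:
servo_tool(deltas=[[-1, 0, 0, 0, 0.02, 0.0, -0.14], [-1, 0, 0, 0, 0, 0, -0.14], [-1, 0, 0, 0, 0, 0, -0.14], [-1, 0, 0, 0, 0, 0, -0.14], [-1, 0, 0, 0, 0, 0, -0.14], [-1, 0, 0, 0, 0, 0, -0.14], [-1, 0, 0, 0, 0, 0, -0.14], [-1, 0, 0, 0, 0, 0, -0.14], [-1, 0, 0, 0, 0, 0, -0.14], [-1, 0, 0, 0, 0, 0, -0.14], [-1, 0, 0, 0, 0, 0, -0.14], [-1, 0, 0, 0, 0, 0, 0]], squeeze=15)

```text
time: 20.65
eef_pos: [0.4106, -0.2646, 0.1881]
eef_rot: [-3.106, -0.033, 1.633]
ft_force: [-0.4, -0.2, -0.2]
width: 0.0919
```

Run:
```python
from h import *
s=sense();print(s["q"],s["eef_pos"],s["eef_rot"],s["width"])
```

```text
[-0.14594389  0.29550701  0.79251522  1.90570892 -0.23905701  1.08690512
  0.8109395 ] [ 0.41063174 -0.26463427  0.18807518] [-3.105704   -0.03271734  1.63348682] 0.09194373007629646
```

Call:
servo_tool(deltas=[[-1, 20, 4, 0, -0.035, -0.03, 0.07], [-1, 37, 2, 0, 0, 0, 0], [-1, 37, 2, 0, 0, 0, 0], [-1, 37, 2, 0, 0, 0, 0], [-1, 37, 2, 0, 0, 0, 0], [-1, 37, 2, 0, 0, 0, 0], [-1, 30, 2, 0, 0, 0, 0], [-1, 0, 0, 0, 0, 0, 0]])

```text
time: 21.45
eef_pos: [0.4234, -0.0161, 0.1821]
eef_rot: [-3.123, -0.005, 1.525]
ft_force: [-0.2, -0.4, -0.6]
width: 0.0917
```

```bash
cat >> h.py <<'E'
def st():
    s=sense();print("q",s["q"].round(2),"p",(s["eef_pos"]*1000).round(1),"r",s["eef_rot"].round(3),"w",round(s["width"],4),"f",s["ft_force"].round(1),"t",round(s["time"],1))
    return s
def togo(x,y,z):
    s=sense();T=R.from_euler('xyz',s["eef_rot"]).as_matrix()
    print("togo mm tool",((np.array([x,y,z])-s["eef_pos"])@T*1000).round(1))
def look(nm=""):
    # bottles/carrier averaged from scene & side
    for n in ["scene","side"]:
        f,W=cloud(n);q=W.reshape(-1,3);q=q[~np.isnan(q[:,0])]
        P=q[(abs(q[:,0]-.37)<.11)&(q[:,1]>.185)&(q[:,1]<.38)&(q[:,2]>.040)&(q[:,2]<.052)];
        if len(P)>50:print(n,'rim',rect(P))
        P=near(q,(.37,.275),.035,.075,.13)
        if len(P):print(n,'handle',(P.min(0)+P.max(0))/2,P.max(0)[2])
        if nm: cv2.imwrite(f"pics/{nm}_{n}.png",f["frame"][:,:,::-1])
E
python3 - <<'E'
from h import *
st();togo(.4225,-.0222,.008)
f,W=cloud("wrist");cv2.imwrite("pics/w9.png",f["frame"][:,:,::-1])
look("L1")
E
```

```text
q [-0.7   0.13  0.7   2.07 -0.1   0.99  0.01] p [423.4 -16.1 182.1] r [-3.123 -0.005  1.525] w 0.0917 f [-0.2 -0.4 -0.6] t 21.4
togo mm tool [ -6.9   2.5 174. ]
scene rim ((374.11932373046875, 274.8095397949219), (139.82745361328125, 135.75790405273438), 88.12454986572266)
scene handle [0.37356852 0.27466743 0.09590511] 0.11495427661687996
side rim ((369.9812927246094, 275.1668701171875), (135.7088623046875, 135.90628051757812), 87.90483856201172)
side handle [0.36982438 0.27660916 0.09511125] 0.11424238631214001
```

View pics/w9.png

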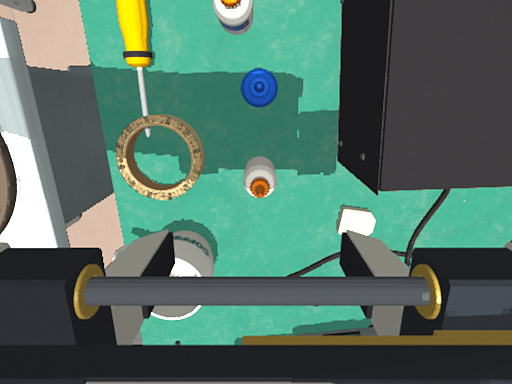

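Call:
servo_tool(deltas=[[-1, -7, 0, 0, -0.015, -0.005, 0.1], [-1, 0, 0, 0, 0, 0, 0.13], [-1, 0, 0, 0, 0, 0, 0.13], [-1, 0, 0, 0, 0, 0, 0.13], [-1, 0, 0, 0, 0, 0, 0.13], [-1, 0, 0, 0, 0, 0, 0.13], [-1, 0, 0, 0, 0, 0, 0]])

```text
time: 22.3
eef_pos: [0.4197, -0.0381, 0.1809]
eef_rot: [-3.139, 0.008, 0.713]
ft_force: [-0.1, 0.3, -0.2]
width: 0.0919
```

Run:
```python
from h import *
st();togo(.4225,-.0222,.008)
```

```text
q [-0.77  0.12  0.82  2.09 -0.1   0.98 -0.75] p [419.7 -38.1 180.9] r [-3.139  0.008  0.713] w 0.0919 f [-0.1  0.3 -0.2] t 22.3
togo mm tool [ 13.8  -9.8 172.9]
```

Call:
servo_tool(deltas=[[-1, 13, -9, 0, 0, 0, 0], [-1, 0, 0, 40, 0, 0, 0], [-1, 0, 0, 40, 0, 0, 0], [-1, 0, 0, 0, 0, 0, 0]])

```text
time: 22.7
eef_pos: [0.4244, -0.0258, 0.0996]
eef_rot: [-3.141, 0.005, 0.719]
ft_force: [-0.1, 0.4, 0.4]
width: 0.0916
```

Run:
```python
from h import *
st();togo(.4225,-.0222,.008)
f,W=cloud("wrist");cv2.imwrite("pics/w10.png",f["frame"][:,:,::-1])
P=near(W,(.4225,-.022),.03,.015,.065);print(len(P),circ(P,.018,P[:,:2].mean(0)))
P=near(W,(.4225,-.022),.03,.086,.12);print(len(P),P.mean(0),P.min(0),P.max(0))
```

```text
q [-0.69  0.28  0.77  2.19 -0.27  0.77 -0.6 ] p [424.4 -25.8  99.6] r [-3.141  0.005  0.719] w 0.0916 f [-0.1  0.4  0.4] t 22.7
togo mm tool [ 1.4 -3.9 91.6]
1245 [ 0.42146878 -0.02260935]
175 [ 0.42534184 -0.0197533   0.09623386] [ 0.42157374 -0.02381574  0.08601817] [ 0.42817187 -0.0165904   0.10489857]
```

View pics/w10.png

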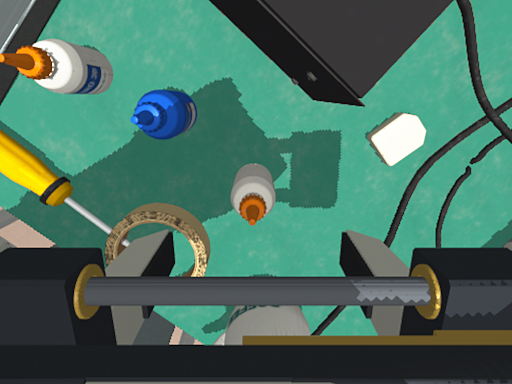

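Call:
servo_tool(deltas=[[-1, 1, -4, 30, 0, 0, 0], [-1, 0, 0, 35, 0, 0, 0], [-1, 0, 0, 23, 0, 0, 0], [-1, 0, 0, 2, 0, 0, 0], [0, 0, 0, 0, 0, 0, 0], [1, 0, 0, 0, 0, 0, 0], [1, 0, 0, 0, 0, 0, 0], [1, 0, 0, 0, 0, 0, 0], [1, 0, 0, 0, 0, 0, 0], [1, 0, 0, 0, 0, 0, 0], [1, 0, 0, 0, 0, 0, 0], [1, 0, 0, 0, 0, 0, 0], [1, 0, 0, 0, 0, 0, 0], [1, 0, 0, 0, 0, 0, 0]], squeeze=15)

```text
time: 24.15
eef_pos: [0.4349, -0.023, 0.023]
eef_rot: [3.134, -0.016, 0.724]
ft_force: [0.1, -0.5, 0.4]
width: 0.031
```

Run:
```python
from h import *
st()
```

```text
q [-0.54  0.42  0.62  2.26 -0.47  0.57 -0.41] p [434.9 -23.   23. ] r [ 3.134 -0.016  0.724] w 0.031 f [ 0.1 -0.5  0.4] t 24.1
```

Call:
servo_tool(deltas=[[1, 0, 0, 0, 0, 0, 0]])

```text
time: 24.25
eef_pos: [0.4348, -0.0231, 0.0229]
eef_rot: [3.134, -0.016, 0.724]
ft_force: [1.0, 1.0, 1.5]
width: 0.0311
```

Run:
```python
from h import *
st();togo(.4225,-.0222,.008)
f,W=cloud("wrist");cv2.imwrite("pics/w11.png",f["frame"][:,:,::-1])
f,W=cloud("scene");crop(f,220,150,350,250,5,"d12.png")
```

```text
q [-0.54  0.42  0.62  2.26 -0.47  0.57 -0.41] p [434.8 -23.1  22.9] r [ 3.134 -0.016  0.724] w 0.0311 f [1.  1.  1.5] t 24.2
togo mm tool [-8.9 -8.9 14.7]
```

View pics/w11.png

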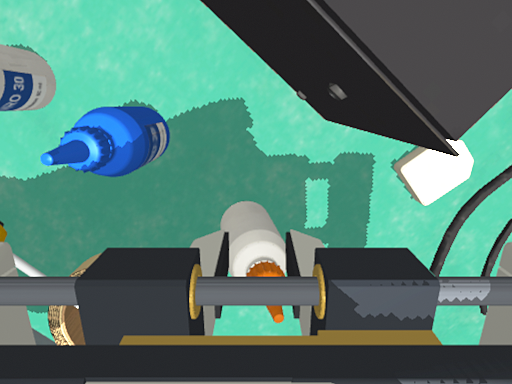

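View pics/d12.png

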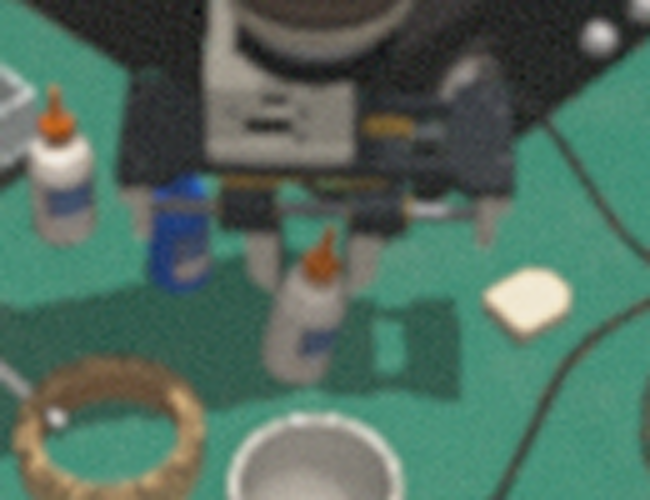

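Call:
servo_tool(deltas=[[1, -4, -4, 0, 0, 0, 0], [1, -5, -5, 0, 0.005, -0.015, 0], [1, 0, 0, 0, 0, 0, 0]], squeeze=5)

```text
time: 24.65
eef_pos: [0.4231, -0.0228, 0.0234]
eef_rot: [3.136, -0.002, 0.723]
ft_force: [1.2, -0.6, 2.1]
width: 0.0315
```

Run:
```python
from h import *
st();togo(.4225,-.0222,.008)
f,W=cloud("wrist");cv2.imwrite("pics/w12.png",f["frame"][:,:,::-1])
f,W=cloud("scene");crop(f,220,150,350,250,5,"d13.png")
```

```text
q [-0.56  0.41  0.64  2.27 -0.45  0.57 -0.43] p [423.1 -22.8  23.4] r [ 3.136e+00 -2.000e-03  7.230e-01] w 0.0315 f [ 1.2 -0.6  2.1] t 24.6
togo mm tool [-0.  -0.9 15.4]
```

View pics/w12.png

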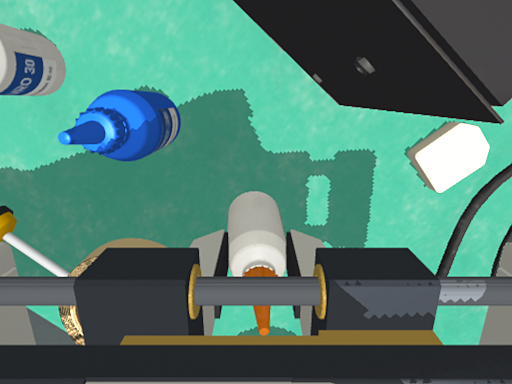

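View pics/d13.png

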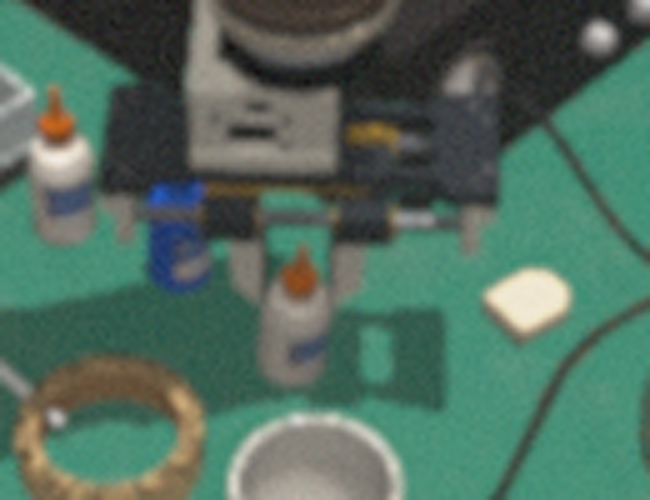

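Call:
servo_tool(deltas=[[-0.3, 0, 0, 0, 0, 0, 0], [-0.3, 0, 0, 0, 0, 0, 0], [-0.3, 0, 0, 0, 0, 0, 0], [-0.3, 0, 0, 0, 0, 0, 0], [-0.3, 0, 0, 0, 0, 0, 0], [-0.3, 0, 0, 0, 0, 0, 0]])

```text
time: 25.35
eef_pos: [0.421, -0.0225, 0.0226]
eef_rot: [3.139, 0.0, 0.723]
ft_force: [-0.1, -0.4, 0.3]
width: 0.0598
```

Call:
servo_tool(deltas=[[-0.3, 0, 0, 10, 0, 0, 0]])

```text
time: 25.45
eef_pos: [0.4219, -0.0224, 0.0129]
eef_rot: [3.138, -0.001, 0.723]
ft_force: [-0.3, 0.0, -0.6]
width: 0.0597
```

Call:
servo_tool(deltas=[[-0.3, 0, 0, 6, 0, 0, 0], [-0.3, 0, 0, 0, 0, 0, 0]])

```text
time: 25.65
eef_pos: [0.4211, -0.0224, 0.0052]
eef_rot: [3.139, 0.0, 0.723]
ft_force: [-1.0, 0.6, -0.2]
width: 0.0597
```

Run:
```python
from h import *
st();togo(.4225,-.0222,.008)
f,W=cloud("scene");crop(f,220,150,350,250,5,"d14.png")
```

```text
q [-0.53  0.45  0.59  2.29 -0.5   0.53 -0.39] p [421.1 -22.4   5.2] r [3.139 0.    0.723] w 0.0597 f [-1.   0.6 -0.2] t 25.6
togo mm tool [ 1.2  0.8 -2.8]
```

View pics/d14.png

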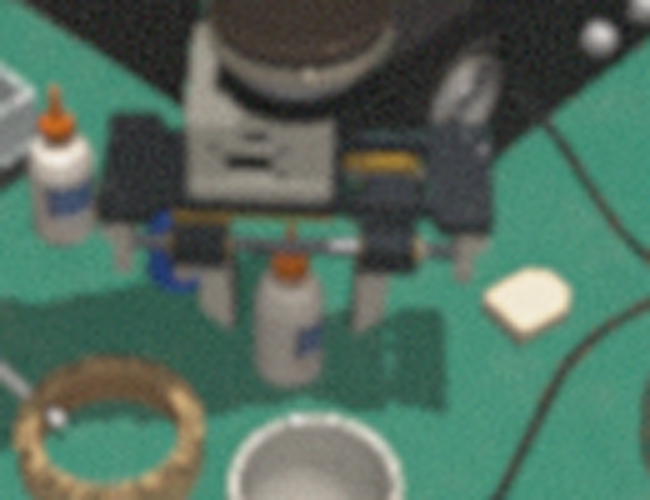

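Call:
servo_tool(deltas=[[0, 0, 0, -3, 0, 0, 0], [0.2, 0, 0, 0, 0, 0, 0], [0.5, 0, 0, 0, 0, 0, 0], [0.5, 0, 0, 0, 0, 0, 0], [0.5, 0, 0, 0, 0, 0, 0], [0.5, 0, 0, 0, 0, 0, 0]], squeeze=12)

```text
time: 26.3
eef_pos: [0.4212, -0.0225, 0.0089]
eef_rot: [3.139, 0.0, 0.723]
ft_force: [-0.0, -0.8, -0.9]
width: 0.0351
```

Run:
```python
from h import *
st();togo(.4225,-.0222,.008)
```

```text
q [-0.54  0.44  0.6   2.29 -0.49  0.54 -0.4 ] p [421.2 -22.5   8.9] r [3.139 0.    0.723] w 0.0351 f [-0.  -0.8 -0.9] t 26.3
togo mm tool [1.2 0.6 0.9]
```

Call:
servo_tool(deltas=[[1, 0, 0, 0, 0, 0, 0], [1, 0, 0, -15, 0, 0, 0], [1, 0, 0, -35, 0, 0, 0], [1, 0, 0, -40, 0, 0, 0], [1, 0, 0, -40, 0, 0, 0], [1, 0, 0, -25, 0, 0, -0.07], [1, 0, 0, 0, 0, 0, -0.13], [1, 0, 0, 0, 0, 0, -0.13], [1, 0, 0, 0, 0, 0, -0.13], [1, 0, 0, 0, 0, 0, -0.13], [1, 0, 0, 0, 0, 0, -0.13], [1, 0, 0, 0, 0, 0, -0.1], [1, 0, 0, 0, 0, 0, 0]], squeeze=15)

```text
time: 27.6
eef_pos: [0.4192, -0.0229, 0.17]
eef_rot: [-3.141, 0.002, 1.574]
ft_force: [-0.4, -1.1, -1.3]
width: 0.035
```

Run:
```python
from h import *
st();togo(.3286,.2344,.16)
look("L2")
```

```text
q [-0.72  0.12  0.73  2.11 -0.1   0.94  0.07] p [419.2 -22.9 170. ] r [-3.141e+00  2.000e-03  1.574e+00] w 0.035 f [-0.4 -1.1 -1.3] t 27.6
togo mm tool [257.6 -89.9   9.6]
scene rim ((373.9875793457031, 275.5961608886719), (141.07208251953125, 135.4748992919922), 88.20751953125)
scene handle [0.37320906 0.27403822 0.09629823] 0.11507983637875241
side rim ((369.99261474609375, 274.61163330078125), (136.92727661132812, 135.1464080810547), 87.88553619384766)
side handle [0.36976856 0.27635539 0.0962192 ] 0.11607727715417027
```

View pics/L2_scene.png

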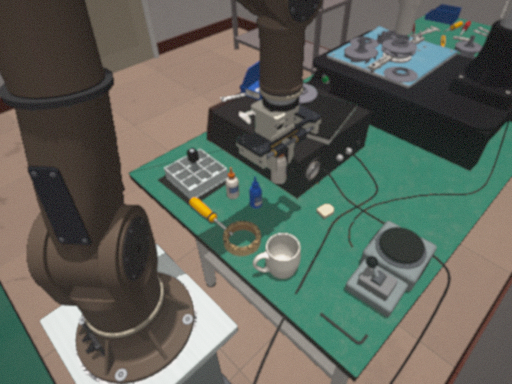

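Call:
servo_tool(deltas=[[1, 20, -8, 0, 0, 0, 0], [1, 34, -12, 0, 0, 0, 0], [1, 36, -13, 0, 0, 0, 0], [1, 36, -13, 0, 0, 0, 0], [1, 36, -13, 0, 0, 0, 0], [1, 36, -13, 0, 0, 0, 0], [1, 30, -10, 0, 0, 0, 0], [1, 15, -5, 0, 0, 0, 0], [1, 0, 0, 0, 0, 0, 0.03]])

```text
time: 28.6
eef_pos: [0.3333, 0.2303, 0.1699]
eef_rot: [3.139, 0.0, 1.506]
ft_force: [0.6, -0.4, 0.5]
width: 0.0347
```

Run:
```python
from h import *
st();togo(.3286,.2344,.02)
f,W=cloud("wrist");cv2.imwrite("pics/w13.png",f["frame"][:,:,::-1])
```

```text
q [-1.16  0.09  0.46  2.13 -0.04  0.93 -0.74] p [333.3 230.3 169.9] r [3.139 0.    1.506] w 0.0347 f [ 0.6 -0.4  0.5] t 28.6
togo mm tool [  3.8  -5.4 149.9]
```

View pics/w13.png

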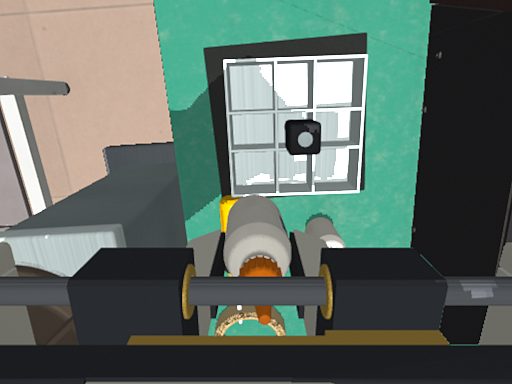

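Run:
```python
from h import *
f,W=cloud("wrist");q=W.reshape(-1,3);q=q[~np.isnan(q[:,0])]
P=q[(abs(q[:,0]-.37)<.11)&(q[:,1]>.185)&(q[:,1]<.38)&(q[:,2]>.040)&(q[:,2]<.052)];print(rect(P),P[:,2].mean())
P=near(q,(.37,.275),.035,.085,.13);print((P.min(0)+P.max(0))/2,P.max(0)-P.min(0))
s=sense();T=R.from_euler('xyz',s["eef_rot"]).as_matrix();t=(q-s["eef_pos"])@T
m=(abs(t[:,0])<.03)&(abs(t[:,1])<.03)&(t[:,2]>-.04)&(t[:,2]<.01);print(m.sum(),t[m].min(0),t[m].max(0), circ(t[m],.018,(0,0)))
```

```text
((373.2740173339844, 275.455810546875), (134.26754760742188, 134.22666931152344), 88.3959732055664) 0.0450482058199195
[0.37285225 0.27566809 0.0997557 ] [0.0259037  0.02637604 0.02931412]
1497 [ 0.00554514 -0.02768172 -0.03998587] [0.02069118 0.02637664 0.00724708] [ 0.00222031 -0.00192378]
```

Call:
servo_tool(deltas=[[1, 2, -2, 25, 0, 0, 0.0], [1, 0, 0, 35, 0, 0, -0.03], [1, 0, 0, 30, 0, 0, 0], [1, 0, 0, 10, 0, 0, 0], [1, 0, 0, 0, 0, 0, 0]])

```text
time: 29.2
eef_pos: [0.3347, 0.2293, 0.0677]
eef_rot: [3.135, -0.001, 1.526]
ft_force: [0.7, -0.7, -1.0]
width: 0.035
```

```bash
cat >> h.py <<'E'
def wl():
    f,W=cloud("wrist");q=W.reshape(-1,3);q=q[~np.isnan(q[:,0])]
    P=q[(abs(q[:,0]-.37)<.12)&(q[:,1]>.15)&(q[:,1]<.40)&(q[:,2]>.042)&(q[:,2]<.049)];print('rim',len(P),rect(P))
    s=sense();T=R.from_euler('xyz',s["eef_rot"]).as_matrix();t=(q-s["eef_pos"])@T
    m=(abs(t[:,0])<.03)&(abs(t[:,1])<.03)&(t[:,2]>-.04)&(t[:,2]<.01)
    if m.sum()>50:
        c=circ(t[m],.018,(0,0));print('hand',m.sum(),c,'world',s["eef_pos"]+T@np.array([c[0],c[1],-.02]))
    return f
E
python3 - <<'E'
from h import *
st();togo(.3317,.2325,.018)
f=wl();cv2.imwrite("pics/w14.png",f["frame"][:,:,::-1])
E
```

```text
q [-1.09  0.26  0.43  2.26 -0.17  0.64 -0.58] p [334.7 229.3  67.7] r [ 3.135e+00 -1.000e-03  1.526e+00] w 0.035 f [ 0.7 -0.7 -1. ] t 29.2
togo mm tool [ 3.  -3.5 49.7]
rim 6973 ((373.4213562011719, 275.61083984375), (133.98524475097656, 134.61123657226562), 88.33963775634766)
hand 1542 [ 0.00113747 -0.00167018] world [0.3331772  0.23065372 0.08829828]
```

View pics/w14.png

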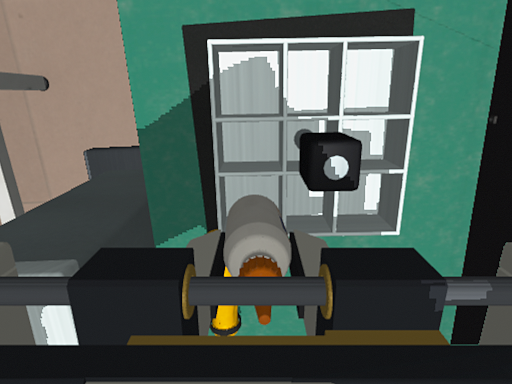

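Call:
servo_tool(deltas=[[1, 4, -3, 0, 0, 0, 0], [1, 0, 0, 10, 0, 0, 0], [1, 0, 0, 15, 0, 0, 0]])

```text
time: 29.55
eef_pos: [0.3345, 0.236, 0.0454]
eef_rot: [3.131, -0.007, 1.525]
ft_force: [0.5, 1.2, -1.2]
width: 0.0347
```

Run:
```python
from h import *
st()
f=wl();cv2.imwrite("pics/w15.png",f["frame"][:,:,::-1])
```

```text
q [-1.07  0.31  0.4   2.28 -0.22  0.57 -0.55] p [334.5 236.   45.4] r [ 3.131 -0.007  1.525] w 0.0347 f [ 0.5  1.2 -1.2] t 29.6
rim 7765 ((373.3304138183594, 278.8984375), (127.29777526855469, 134.32252502441406), 88.38773345947266)
hand 2738 [ 0.0045664  -0.00078327] world [0.33283975 0.23979042 0.06357638]
```

View pics/w15.png

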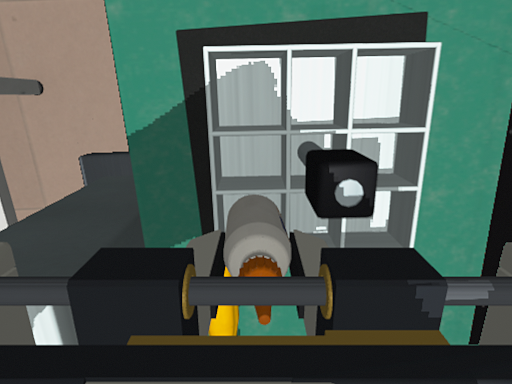

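Call:
servo_tool(deltas=[[1, -3, -3, 0, 0.005, 0, 0], [1, 0, -1, 8, 0, 0, 0], [1, 0, -1, 8, 0, 0, 0]])

```text
time: 29.9
eef_pos: [0.3289, 0.2331, 0.0277]
eef_rot: [3.136, -0.007, 1.525]
ft_force: [0.2, 0.7, -1.1]
width: 0.035
```

Call:
servo_tool(deltas=[[1, 0, -1, 6, 0, 0, 0], [1, 0, 0, 4, 0, 0, 0]])

```text
time: 30.1
eef_pos: [0.3283, 0.2335, 0.0168]
eef_rot: [3.135, -0.008, 1.525]
ft_force: [0.7, 0.4, -0.9]
width: 0.0347
```

Call:
servo_tool(deltas=[[0, 0, 1, 0, 0, 0, 0], [-0.2, 0, 0, 0, 0, 0, 0], [-0.2, 0, 0, 0, 0, 0, 0], [-0.2, 0, 0, 0, 0, 0, 0], [-0.2, 0, 0, 0, 0, 0, 0]])

```text
time: 30.6
eef_pos: [0.3292, 0.2332, 0.0165]
eef_rot: [3.136, -0.007, 1.525]
ft_force: [0.5, -0.1, 0.2]
width: 0.055
```

Run:
```python
from h import *
st()
f,W=cloud("scene");crop(f,140,120,260,220,6,"d15.png")
f,W=cloud("wrist");cv2.imwrite("pics/w16.png",f["frame"][:,:,::-1])
```

```text
q [-1.04  0.36  0.36  2.31 -0.27  0.49 -0.5 ] p [329.2 233.2  16.5] r [ 3.136 -0.007  1.525] w 0.055 f [ 0.5 -0.1  0.2] t 30.6
```

View pics/d15.png

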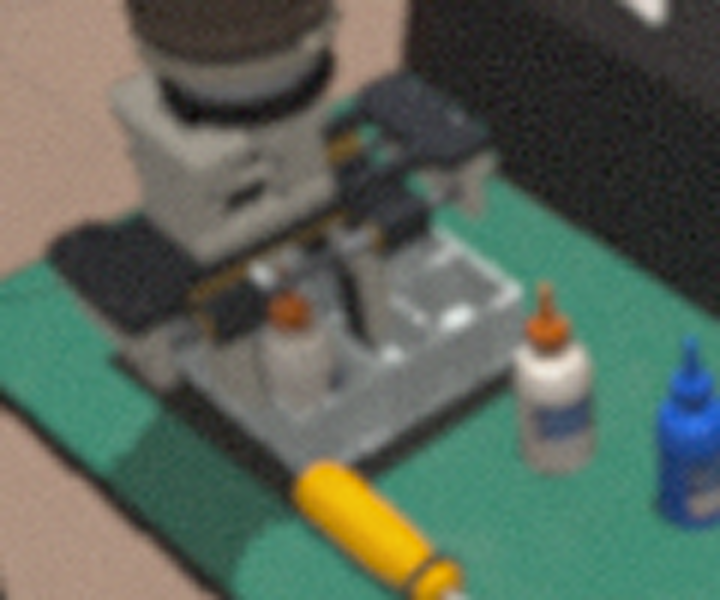

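View pics/w16.png

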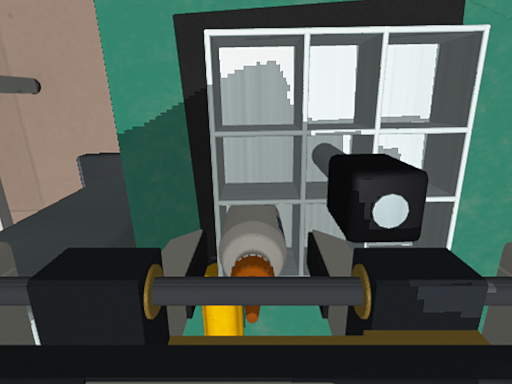

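Call:
servo_tool(deltas=[[-0.2, 0, 0, -15, 0, 0, 0], [-0.2, 0, 0, -30, 0, 0, 0], [-0.6, 0, 0, -40, 0, 0, 0], [-1, 0, 0, -35, 0, 0, 0], [-1, -28, 24, 0, 0, 0, 0], [-1, -30, 27, 0, 0, 0, 0], [-1, -26, 22, 0, 0, 0, 0], [-1, 0, 0, 0, 0, 0, 0]])

```text
time: 31.5
eef_pos: [0.4001, 0.1438, 0.1428]
eef_rot: [3.133, -0.008, 1.531]
ft_force: [-0.2, 0.4, 0.7]
width: 0.0908
```

Run:
```python
from h import *
st();togo(.4048,.1453,.008)
f,W=cloud("wrist");cv2.imwrite("pics/w17.png",f["frame"][:,:,::-1])
P=near(W,(.405,.145),.035,.015,.065);print(len(P),circ(P,.018,P[:,:2].mean(0)))
P=near(W,(.405,.145),.03,.086,.12);print(len(P),P.mean(0))
look("L3")
```

```text
q [-0.96  0.16  0.57  2.14 -0.12  0.86 -0.36] p [400.1 143.8 142.8] r [ 3.133 -0.008  1.531] w 0.0908 f [-0.2  0.4  0.7] t 31.5
togo mm tool [  0.6   3.5 134.8]
898 [0.40535844 0.1440178 ]
110 [0.40577098 0.14813941 0.09615761]
scene rim ((373.6080627441406, 274.39630126953125), (138.07662963867188, 135.3189239501953), 88.82083129882812)
scene handle [0.37339213 0.27309355 0.09662559] 0.11671219563751689
side rim ((369.9339904785156, 275.2794494628906), (135.79672241210938, 135.7443389892578), 87.79875946044922)
side handle [0.36953815 0.27595252 0.09595964] 0.11557273362445819
```

View pics/w17.png

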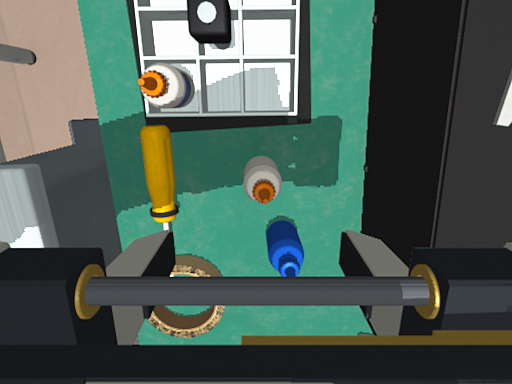

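View pics/L3_scene.png

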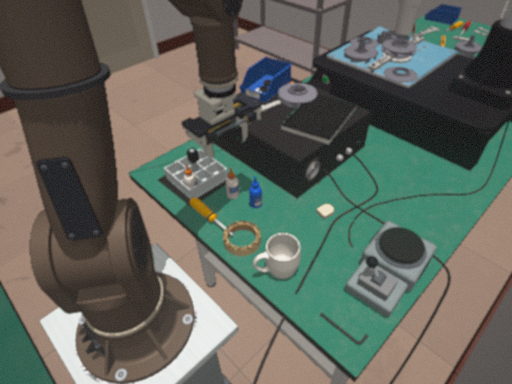

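Call:
servo_tool(deltas=[[-1, 1, 4, 25, 0, 0, 0], [-1, 0, 0, 35, 0, 0, 0], [-1, 0, 0, 25, 0, 0, 0], [-1, 0, 0, 10, 0, 0, 0]])

```text
time: 32.05
eef_pos: [0.4005, 0.1552, 0.0454]
eef_rot: [3.134, -0.013, 1.545]
ft_force: [-0.2, -0.1, 0.3]
width: 0.0918
```

Run:
```python
from h import *
st();togo(.4053,.1445,.008)
```

```text
q [-0.87  0.34  0.49  2.24 -0.3   0.6  -0.19] p [400.5 155.2  45.4] r [ 3.134 -0.013  1.545] w 0.0918 f [-0.2 -0.1  0.3] t 32.0
togo mm tool [-11.    4.8  37.3]
```

Call:
servo_tool(deltas=[[-1, -8, 3, 0, 0, 0, 0], [-1, -3, 1, 15, 0, -0.01, 0], [-1, 0, 0, 12, 0, 0, 0]])

```text
time: 32.35
eef_pos: [0.4042, 0.1454, 0.0188]
eef_rot: [3.134, -0.004, 1.549]
ft_force: [0.3, 0.3, -0.9]
width: 0.092
```

Run:
```python
from h import *
st();togo(.4053,.1445,.008)
```

```text
q [-0.82  0.4   0.45  2.26 -0.34  0.54 -0.13] p [404.2 145.4  18.8] r [ 3.134 -0.004  1.549] w 0.092 f [ 0.3  0.3 -0.9] t 32.4
togo mm tool [-0.9  1.1 10.8]
```

Call:
servo_tool(deltas=[[-1, -1, 1, 9, 0, 0, 0], [0, -1, 0, 2, 0, 0, 0], [0.2, 0, 0, 0, 0, 0, 0], [0.5, 0, 0, 0, 0, 0, 0], [0.5, 0, 0, 0, 0, 0, 0], [0.5, 0, 0, 0, 0, 0, 0], [0.5, 0, 0, 0, 0, 0, 0], [0.5, 0, 0, 0, 0, 0, 0], [0.5, 0, 0, 0, 0, 0, 0], [1, 0, 0, 0, 0, 0, 0]], squeeze=15)

```text
time: 33.35
eef_pos: [0.4065, 0.1441, 0.0091]
eef_rot: [3.132, -0.007, 1.549]
ft_force: [0.2, 0.3, -0.6]
width: 0.0348
```

Run:
```python
from h import *
st();togo(.4053,.1445,.008)
```

```text
q [-0.8   0.42  0.43  2.26 -0.36  0.51 -0.11] p [406.5 144.1   9.1] r [ 3.132 -0.007  1.549] w 0.0348 f [ 0.2  0.3 -0.6] t 33.4
togo mm tool [ 0.4 -1.2  1.1]
```

Call:
servo_tool(deltas=[[1, 0, 0, -15, 0, 0, 0], [1, 0, 0, -35, 0, 0, 0], [1, 0, 0, -40, 0, 0, 0], [1, 0, 0, -40, 0, 0, 0], [1, 0, 0, -28, 0, 0, 0], [1, 20, 0, 0, 0, 0, 0], [1, 35, 2, 0, 0, 0, 0], [1, 35, 2, 0, 0, 0, 0], [1, 35, 2, 0, 0, 0, 0], [1, 25, 1, 0, 0, 0, 0], [1, 10, 0, 0, 0, 0, 0]])

```text
time: 34.45
eef_pos: [0.4149, 0.3056, 0.1745]
eef_rot: [3.134, -0.007, 1.543]
ft_force: [0.2, -0.9, -1.1]
width: 0.0351
```

Call:
servo_tool(deltas=[[1, 0, 0, 0, 0, 0, -0.14], [1, 0, 0, 0, 0, 0, -0.14], [1, 0, 0, 0, 0, 0, -0.14], [1, 0, 0, 0, 0, 0, -0.14], [1, 0, 0, 0, 0, 0, -0.14], [1, 0, 0, 0, 0, 0, -0.14], [1, 0, 0, 0, 0, 0, -0.14], [1, 0, 0, 0, 0, 0, -0.14], [1, 0, 0, 0, 0, 0, -0.14], [1, 0, 0, 0, 0, 0, -0.14], [1, 0, 0, 0, 0, 0, -0.14], [1, 0, 0, 0, 0, 0, 0]])

```text
time: 35.65
eef_pos: [0.4132, 0.2933, 0.1716]
eef_rot: [-3.137, 0.002, 3.138]
ft_force: [-0.1, -0.3, -1.0]
width: 0.0347
```

Run:
```python
from h import *
st();togo(.4165,.3163,.07)
f=wl();cv2.imwrite("pics/w18.png",f["frame"][:,:,::-1])
```

```text
q [-0.9   0.26  0.21  1.9  -0.06  0.99  0.91] p [413.2 293.3 171.6] r [-3.137e+00  2.000e-03  3.138e+00] w 0.0347 f [-0.1 -0.3 -1. ] t 35.6
togo mm tool [ -2.9  23.4 101.5]
rim 3168 ((373.07958984375, 274.6125793457031), (134.43841552734375, 134.21987915039062), 88.3718490600586)
hand 1535 [ 0.00268822 -0.00046944] world [0.41055494 0.29291392 0.19160139]
```

View pics/w18.png

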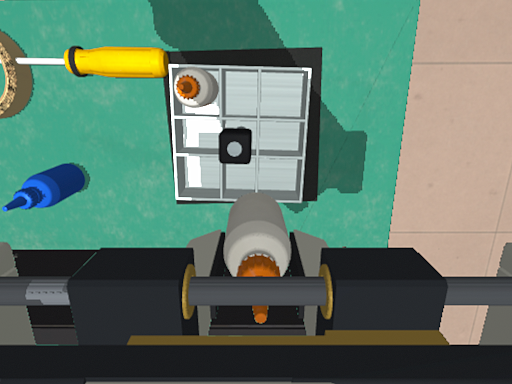

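Call:
servo_tool(deltas=[[1, -6, 22, 0, 0.0, 0, 0.02], [1, 0, 0, 30, 0, 0, 0], [1, 0, 0, 35, 0, 0, 0], [1, 0, 0, 30, 0, 0, 0], [1, 0, 0, 0, 0, 0, 0]])

```text
time: 36.2
eef_pos: [0.4216, 0.3139, 0.0752]
eef_rot: [-3.139, 0.006, 3.086]
ft_force: [-0.4, 0.1, 0.3]
width: 0.0347
```

Run:
```python
from h import *
st()
f=wl();cv2.imwrite("pics/w19.png",f["frame"][:,:,::-1])
```

```text
q [-0.9   0.41  0.2   1.97 -0.1   0.77  0.88] p [421.6 313.9  75.2] r [-3.139  0.006  3.086] w 0.0347 f [-0.4  0.1  0.3] t 36.2
rim 6429 ((373.0473937988281, 274.767822265625), (134.50271606445312, 134.0015411376953), 88.3650131225586)
hand 1705 [ 0.00367105 -0.00125408] world [0.4187214  0.3136342  0.09703405]
```

View pics/w19.png

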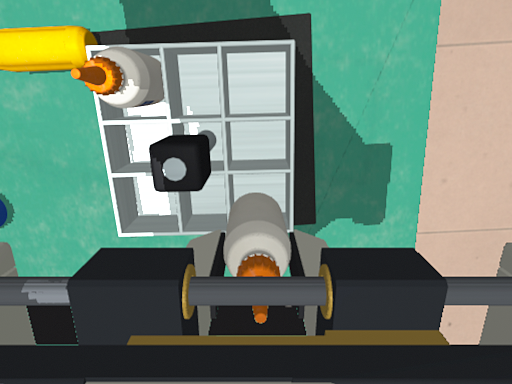

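Call:
servo_tool(deltas=[[1, 2, 2, 0, 0.0, 0, 0], [1, 0, 0, 10, 0, 0, 0], [1, 0, 0, 10, 0, 0, 0], [1, 0, 0, 6, 0, 0, 0]])

```text
time: 36.65
eef_pos: [0.4237, 0.3192, 0.0546]
eef_rot: [3.136, 0.013, 3.082]
ft_force: [-0.6, -0.2, -0.4]
width: 0.0344
```

Run:
```python
from h import *
st();togo(.4163+.003,.3156,.0175)
```

```text
q [-0.9   0.44  0.19  1.98 -0.12  0.72  0.88] p [423.7 319.2  54.6] r [3.136 0.013 3.082] w 0.0344 f [-0.6 -0.2 -0.4] t 36.6
togo mm tool [ 4.7 -4.  37. ]
```

Call:
servo_tool(deltas=[[1, 4, -4, 0, 0.0, 0.01, 0], [1, 1, 0, 9, 0, 0, 0], [1, 1, 0, 9, 0, 0, 0]])

```text
time: 36.95
eef_pos: [0.4176, 0.3156, 0.0359]
eef_rot: [3.135, 0.003, 3.082]
ft_force: [-0.7, 0.1, 0.1]
width: 0.0348
```

Run:
```python
from h import *
st();togo(.4163+.003,.3156,.0175)
f,W=cloud("wrist");cv2.imwrite("pics/w20.png",f["frame"][:,:,::-1])
```

```text
q [-0.88  0.46  0.18  2.01 -0.13  0.67  0.89] p [417.6 315.6  35.9] r [3.135e+00 3.000e-03 3.082e+00] w 0.0348 f [-0.7  0.1  0.1] t 37.0
togo mm tool [-1.6  0.  18.4]
```

View pics/w20.png

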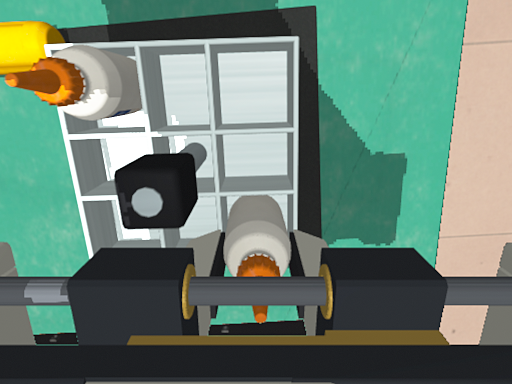

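Centred in the pocket column; continue down and release.

Call:
servo_tool(deltas=[[1, -1, 0, 8, 0, 0, 0], [1, 0, 0, 7, 0, 0, 0], [1, 0, 0, 3, 0, 0, 0]])

```text
time: 37.3
eef_pos: [0.4187, 0.315, 0.0155]
eef_rot: [3.137, 0.003, 3.081]
ft_force: [-2.5, -4.1, 21.9]
width: 0.035
```

Run:
```python
from h import *
st();togo(.4163+.003,.3156,.0175)
f,W=cloud("scene");crop(f,140,120,260,220,6,"d16.png")
```

```text
q [-0.87  0.5   0.17  2.02 -0.14  0.63  0.9 ] p [418.7 315.   15.5] r [3.137e+00 3.000e-03 3.081e+00] w 0.035 f [-2.5 -4.1 21.9] t 37.3
togo mm tool [-0.5  0.6 -2. ]
```

View pics/d16.png

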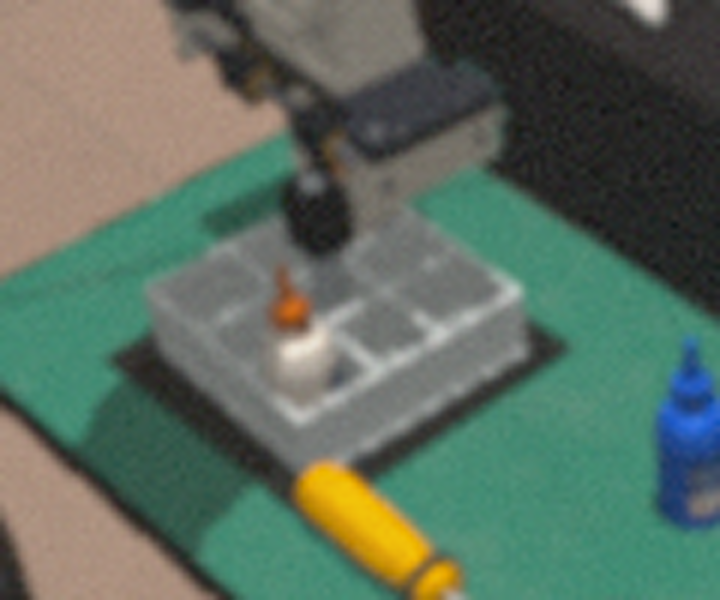

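Call:
servo_tool(deltas=[[1, 0, 0, -2, 0, 0, 0], [0, 0, 0, 0, 0, 0, 0], [-0.1, 0, 0, 0, 0, 0, 0], [-0.2, 0, 0, 0, 0, 0, 0], [-0.2, 0, 0, 0, 0, 0, 0], [-0.2, 0, 0, 0, 0, 0, 0]])

```text
time: 37.95
eef_pos: [0.4188, 0.315, 0.0166]
eef_rot: [3.137, 0.002, 3.081]
ft_force: [0.4, 0.6, -0.2]
width: 0.0549
```

Call:
servo_tool(deltas=[[-0.2, 0, 0, -10, 0, 0, 0], [-0.2, 0, 0, -30, 0, 0, 0], [-0.2, 0, 0, -40, 0, 0, 0], [-0.2, 0, 0, -40, 0, 0, 0], [-0.2, 0, 0, -30, 0, 0, 0], [-0.2, 0, 0, 0, 0, 0, 0]])

```text
time: 38.55
eef_pos: [0.4178, 0.3134, 0.1749]
eef_rot: [3.138, 0.002, 3.081]
ft_force: [0.3, 0.1, -0.1]
width: 0.0549
```

Run:
```python
from h import *
st()
f=wl();cv2.imwrite("pics/w21.png",f["frame"][:,:,::-1])
look("L4")
```

```text
q [-0.92  0.28  0.22  1.86 -0.08  1.    0.84] p [417.8 313.4 174.9] r [3.138e+00 2.000e-03 3.081e+00] w 0.0549 f [ 0.3  0.1 -0.1] t 38.5
rim 3317 ((372.8669128417969, 274.64886474609375), (134.26109313964844, 134.03097534179688), 88.29753875732422)
hand 129 [ 0.00252953 -0.00201328] world [0.41444824 0.31102471 0.19320792]
scene rim ((373.6283874511719, 274.760986328125), (138.5536651611328, 135.17430114746094), 88.19375610351562)
scene handle [0.37292496 0.2726613  0.09546786] 0.11552435147662721
side rim ((369.87030029296875, 275.5466613769531), (136.3021697998047, 135.9145965576172), 87.44607543945312)
side handle [0.36930458 0.27667754 0.09538451] 0.11509757392382047
```

View pics/w21.png

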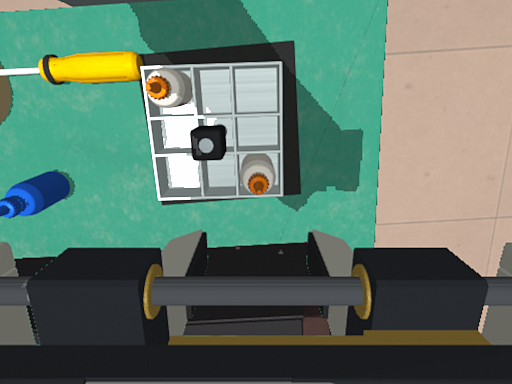

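View pics/L4_side.png

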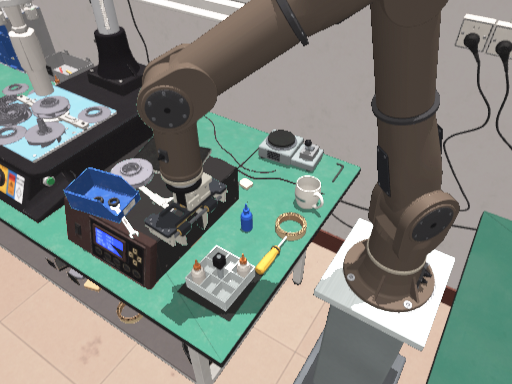

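Call:
servo_tool(deltas=[[-0.2, 0, 0, 0, 0, 0, 0.14], [-0.2, 0, 0, 0, 0, 0, 0.14], [-0.2, 0, 0, 0, 0, 0, 0.14], [-0.2, 0, 0, 0, 0, 0, 0.14], [-0.2, 0, 0, 0, 0, 0, 0.14], [-0.2, 0, 0, 0, 0, 0, 0.14], [-0.2, 0, 0, 0, 0, 0, 0.14], [-0.2, 0, 0, 0, 0, 0, 0.14], [-0.2, 0, 0, 0, 0, 0, 0.14], [-0.2, 0, 0, 0, 0, 0, 0.14], [-0.2, 0, 0, 0, 0, 0, 0.14], [-0.2, 0, 0, 0, 0, 0, 0]])

```text
time: 39.9
eef_pos: [0.4048, 0.3019, 0.1517]
eef_rot: [-3.117, 0.032, 1.478]
ft_force: [-0.0, -0.5, -0.2]
width: 0.0553
```

Run:
```python
from h import *
st();togo(.373,.2747,.043)
```

```text
q [-1.18  0.33  0.55  1.91 -0.2   0.99 -0.62] p [404.8 301.9 151.7] r [-3.117  0.032  1.478] w 0.0553 f [-0.  -0.5 -0.2] t 39.9
togo mm tool [-26.5 -26.4 110.3]
```

Call:
servo_tool(deltas=[[-0.2, -26, -26, 0, -0.025, 0.032, -0.065], [-0.2, 0, 0, 0, 0, 0, 0], [-0.2, 0, 0, 0, 0, 0, 0]])

```text
time: 40.2
eef_pos: [0.3714, 0.2739, 0.1478]
eef_rot: [-3.134, 0.009, 1.557]
ft_force: [0.3, 0.4, 0.2]
width: 0.0551
```

Run:
```python
from h import *
st();togo(.373,.2747,.043)
f=wl();cv2.imwrite("pics/w22.png",f["frame"][:,:,::-1])
```

```text
q [-1.2   0.24  0.55  2.04 -0.15  0.92 -0.59] p [371.4 273.9 147.8] r [-3.134  0.009  1.557] w 0.0551 f [0.3 0.4 0.2] t 40.2
togo mm tool [  1.7   2.4 104.8]
rim 3471 ((373.0134582519531, 275.40673828125), (134.27471923828125, 134.18324279785156), 88.3077163696289)
hand 172 [0.00370009 0.00207752] world [0.37320988 0.27696712 0.16747116]
```

View pics/w22.png

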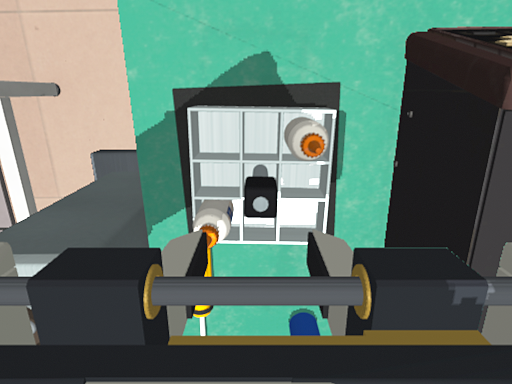

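Call:
servo_tool(deltas=[[-0.2, 2, 2, 15, 0.0, 0.01, 0.01], [-0.2, 0, 0, 25, 0, 0, 0], [-0.2, 0, 0, 5, 0, 0, 0]])

```text
time: 40.55
eef_pos: [0.3747, 0.2766, 0.1021]
eef_rot: [-3.135, -0.001, 1.551]
ft_force: [0.2, 0.4, -0.4]
width: 0.0548
```

Run:
```python
from h import *
st();togo(.373,.2753,.043)
f,W=cloud("wrist");g=f["frame"].astype(int);m=(g.max(-1)<60)&(W[...,2]<.02)&(W[...,2]>-.01)&(abs(W[...,0]-.37)<.11)&(W[...,1]>.17)
print(rect(W[m]),m.sum())
P=W[m];print(np.percentile(P,[.5,99.5],axis=0))
```

```text
q [-1.16  0.31  0.52  2.09 -0.22  0.8  -0.53] p [374.7 276.6 102.1] r [-3.135e+00 -1.000e-03  1.551e+00] w 0.0548 f [ 0.2  0.4 -0.4] t 40.5
togo mm tool [-1.4 -1.3 59.1]
((372.08807373046875, 290.07208251953125), (169.92250061035156, 145.4560089111328), 1.243399977684021) 5601
[[0.28703598 0.22400758 0.00084774]
 [0.45654081 0.36348417 0.00467098]]
```

Call:
servo_tool(deltas=[[-0.2, -2, -2, 20, 0.0, 0, 0], [-0.2, 0, 0, 20, 0, 0, 0], [-0.2, -1, -1, 10, 0, 0, 0]])

```text
time: 40.9
eef_pos: [0.3752, 0.2763, 0.0541]
eef_rot: [-3.14, -0.005, 1.553]
ft_force: [0.2, 0.1, 1.5]
width: 0.0553
```

Run:
```python
from h import *
st();togo(.373,.2753,.043)
f,W=cloud("wrist");cv2.imwrite("pics/w23.png",f["frame"][:,:,::-1])
```

```text
q [-1.12  0.38  0.48  2.14 -0.29  0.68 -0.46] p [375.2 276.3  54.1] r [-3.14  -0.005  1.553] w 0.0553 f [0.2 0.1 1.5] t 40.9
togo mm tool [-1.1 -2.1 11.1]
```

View pics/w23.png

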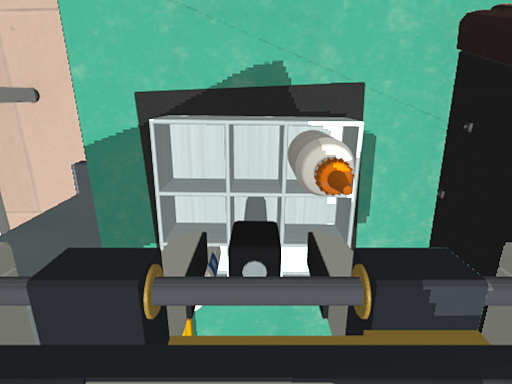

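Call:
servo_tool(deltas=[[-0.2, -1, -2, 10, 0.0, 0, 0], [0, 0, 0, 1, 0, 0, 0], [0.3, 0, 0, 0, 0, 0, 0], [0.6, 0, 0, 0, 0, 0, 0], [0.6, 0, 0, 0, 0, 0, 0], [0.6, 0, 0, 0, 0, 0, 0], [1, 0, 0, 0, 0, 0, 0], [1, 0, 0, 0, 0, 0, 0]], squeeze=45)

```text
time: 41.75
eef_pos: [0.3733, 0.2758, 0.0438]
eef_rot: [-3.14, -0.006, 1.554]
ft_force: [-0.1, -0.0, -2.8]
width: 0.0258
```

Run:
```python
from h import *
st()
f,W=cloud("scene");crop(f,310,200,450,350,4,"d17.png")
f=wl()
```

```text
q [-1.11  0.4   0.47  2.15 -0.3   0.65 -0.45] p [373.3 275.8  43.8] r [-3.14  -0.006  1.554] w 0.0258 f [-0.1 -0.  -2.8] t 41.8
rim 5281 ((372.33514404296875, 275.24951171875), (134.1697540283203, 134.5888671875), 88.61685943603516)
hand 2168 [ 0.00270927 -0.00061935] world [0.3727512  0.2783407  0.06380034]
```

View pics/d17.png

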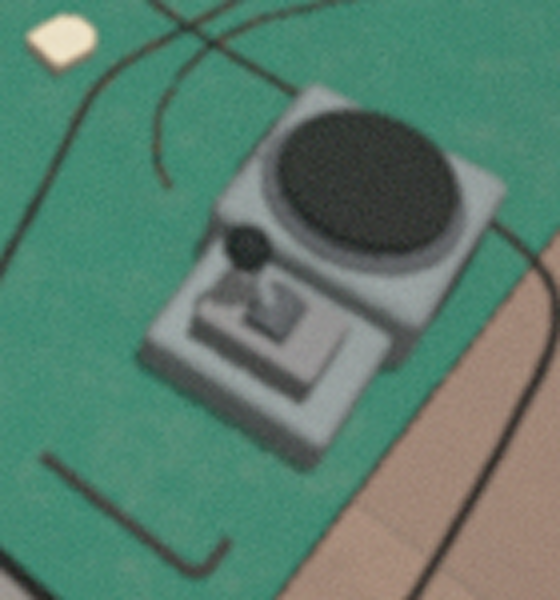

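Call:
servo_tool(deltas=[[1, 0, 0, -6, 0, 0, 0], [1, 0, 0, -15, 0, 0, 0], [1, 0, 0, -30, 0, 0, 0], [1, 0, 0, -35, 0, 0, 0], [1, 0, 0, -35, 0, 0, 0], [1, 0, 0, -25, 0, 0, 0], [1, 0, 0, -5, 0, 0, 0]])

```text
time: 42.55
eef_pos: [0.3723, 0.2724, 0.2005]
eef_rot: [-3.137, -0.001, 1.552]
ft_force: [1.5, 0.4, -4.1]
width: 0.0254
```

Run:
```python
from h import *
st();togo(.42,-.05,.19)
f,W=cloud("scene");crop(f,100,60,300,220,4,"d18.png")
```

```text
q [-1.24  0.16  0.57  1.97 -0.11  1.04 -0.63] p [372.3 272.4 200.5] r [-3.137e+00 -1.000e-03  1.552e+00] w 0.0254 f [ 1.5  0.4 -4.1] t 42.5
togo mm tool [-321.4   53.9   10. ]
```

View pics/d18.png

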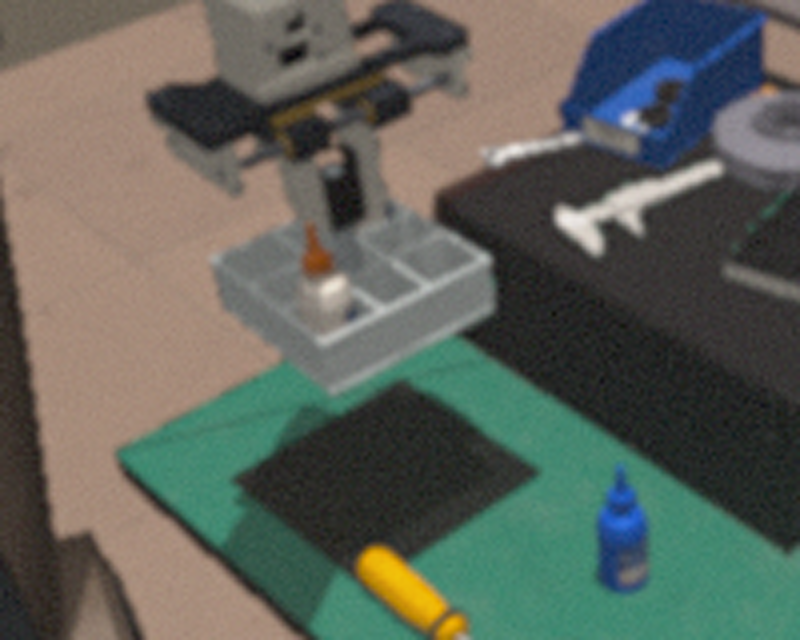

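Call:
servo_tool(deltas=[[1, -12, 2, 0, 0, 0, 0], [1, -22, 4, 0, 0, 0, 0], [1, -30, 5, 0, 0, 0, 0], [1, -32, 5, 0, 0, 0, 0], [1, -32, 5, 0, 0, 0, 0], [1, -32, 5, 0, 0, 0, 0], [1, -32, 5, 0, 0, 0, 0], [1, -32, 5, 0, 0, 0, 0], [1, -32, 5, 0, 0, 0, 0], [1, -30, 5, 0, 0, 0, 0], [1, -20, 4, 0, 0, 0, 0], [1, -10, 3, 0, 0, 0, 0], [1, 0, 0, 0, 0, 0, 0]])

```text
time: 43.9
eef_pos: [0.4037, -0.0707, 0.1831]
eef_rot: [-3.11, 0.016, 1.547]
ft_force: [0.2, 0.6, -4.2]
width: 0.0258
```

Run:
```python
from h import *
st();togo(.5265,-.3135,.19)
for n in ["scene","side"]:
    f,W=cloud(n);g=f["frame"].astype(int);m=(g.max(-1)<75)&(W[...,2]<.012)&(W[...,2]>-.01)&(abs(W[...,0]-.37)<.1)&(abs(W[...,1]-.275)<.1);print(n,rect(W[m]),m.sum())
    if n=="scene": cv2.imwrite("pics/s5.png",f["frame"][:,:,::-1])
```

```text
q [-0.75  0.11  0.88  2.1  -0.08  1.    0.14] p [403.7 -70.7 183.1] r [-3.11   0.016  1.547] w 0.0258 f [ 0.2  0.6 -4.2] t 43.9
togo mm tool [-239.8  128.5   -7.2]
scene ((371.8459167480469, 274.5439453125), (167.2685089111328, 166.95407104492188), 1.0150097608566284) 1848
side ((368.74066162109375, 278.17388916015625), (169.6790771484375, 167.83558654785156), 1.3172917366027832) 3129
```

View pics/s5.png

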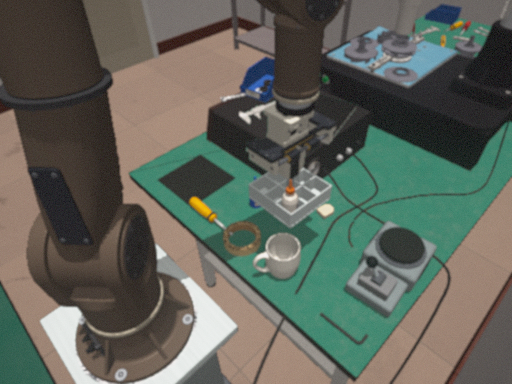

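Call:
servo_tool(deltas=[[1, -10, 5, -4, -0.015, 0.008, 0], [1, -20, 11, -4, -0.015, 0.008, 0], [1, -26, 14, -2, 0, 0, 0], [1, -26, 14, -2, 0, 0, 0], [1, -26, 14, -2, 0, 0, 0], [1, -26, 14, -2, 0, 0, 0], [1, -26, 14, -2, 0, 0, 0], [1, -26, 14, -2, 0, 0, 0], [1, -20, 10, -2, 0, 0, 0], [1, -10, 5, 0, 0, 0, 0], [1, 0, 0, 0, 0, 0, 0]])

```text
time: 45.1
eef_pos: [0.5174, -0.2774, 0.1941]
eef_rot: [-3.125, -0.011, 1.573]
ft_force: [-0.3, -0.1, -4.3]
width: 0.0256
```

Run:
```python
from h import *
st();togo(.5265,-.3135,.13)
```

```text
q [-0.17  0.48  0.85  1.69 -0.39  1.17  0.79] p [ 517.4 -277.4  194.1] r [-3.125 -0.011  1.573] w 0.0256 f [-0.3 -0.1 -4.3] t 45.1
togo mm tool [-36.8  10.1  63.6]
```

Call:
servo_tool(deltas=[[1, -18, 5, 0, -0.015, -0.01, 0], [1, -15, 4, 5, 0, 0, 0], [1, -3, 0, 15, 0, 0, 0], [1, 0, 0, 15, 0, 0, 0], [1, 0, 0, 0, 0, 0, 0]])

```text
time: 45.6
eef_pos: [0.5255, -0.304, 0.1537]
eef_rot: [-3.136, -0.009, 1.579]
ft_force: [-0.4, 0.6, -4.7]
width: 0.026
```

Run:
```python
from h import *
st();togo(.5265,-.3135,.115)
f,W=cloud("scene");crop(f,300,140,460,300,4,"d19.png")
f,W=cloud("side");crop(f,220,60,400,200,4,"d20.png")
```

```text
q [-0.1   0.54  0.82  1.7  -0.44  1.1   0.87] p [ 525.5 -304.   153.7] r [-3.136 -0.009  1.579] w 0.026 f [-0.4  0.6 -4.7] t 45.6
togo mm tool [-9.9  1.1 38.6]
```

View pics/d19.png

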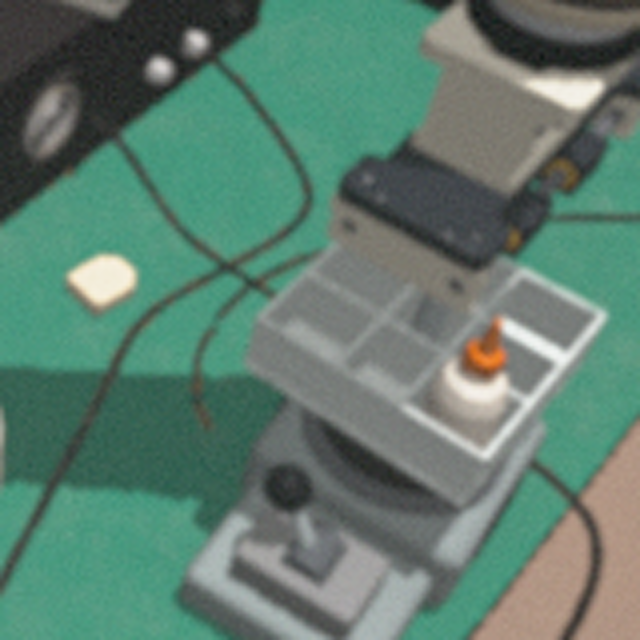

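View pics/d20.png

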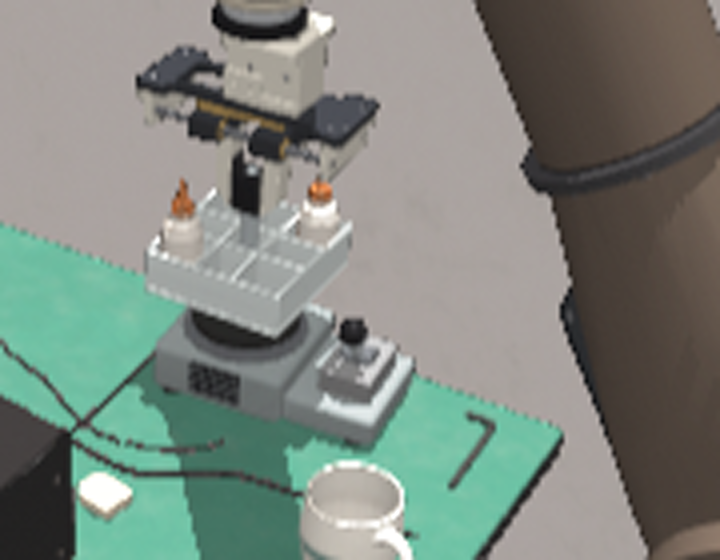

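Call:
servo_tool(deltas=[[1, -7, 1, 0, -0.005, -0.008, 0], [1, -3, 0, 10, 0, 0, 0], [1, 0, 0, 12, 0, 0, 0], [1, 0, 0, 8, 0, 0, 0]], squeeze=55)

```text
time: 46.1
eef_pos: [0.5293, -0.3155, 0.126]
eef_rot: [3.135, 0.003, 1.581]
ft_force: [-0.2, -0.1, -3.1]
width: 0.0252
```

Run:
```python
from h import *
st();togo(.5265,-.3135,.115)
```

```text
q [-0.07  0.57  0.79  1.73 -0.47  1.03  0.9 ] p [ 529.3 -315.5  126. ] r [3.135e+00 3.000e-03 1.581e+00] w 0.0252 f [-0.2 -0.1 -3.1] t 46.1
togo mm tool [ 2.  -2.9 11. ]
```

Call:
servo_tool(deltas=[[1, 1, -2, 5, 0, 0, 0], [1, 0, 0, 5, 0, 0, 0], [1, 0, 0, 3, 0, 0, 0]])

```text
time: 46.4
eef_pos: [0.5267, -0.3145, 0.1112]
eef_rot: [3.136, 0.002, 1.58]
ft_force: [-1.0, 1.0, 8.3]
width: 0.0255
```

Call:
servo_tool(deltas=[[1, 0, 0, 4, 0, 0, 0], [1, 0, 0, 4, 0, 0, 0]])

```text
time: 46.6
eef_pos: [0.5272, -0.3153, 0.1064]
eef_rot: [3.134, 0.002, 1.58]
ft_force: [-12.4, 11.2, 50.2]
width: 0.0254
```

Call:
servo_tool(deltas=[[1, 0, 0, 0, 0, 0, 0], [1, 0, 0, 0, 0, 0, 0]])

```text
time: 46.8
eef_pos: [0.5272, -0.3153, 0.1093]
eef_rot: [3.132, -0.0, 1.58]
ft_force: [-3.9, 3.4, 9.5]
width: 0.0255
```

Call:
servo_tool(deltas=[[1, 0, 0, 3, 0, 0, 0], [1, 0, 0, 2, 0, 0, 0], [1, 0, 0, 2, 0, 0, 0], [1, 0, 0, 2, 0, 0, 0]])

```text
time: 47.2
eef_pos: [0.5274, -0.3156, 0.1065]
eef_rot: [3.128, -0.003, 1.58]
ft_force: [-6.1, 7.6, 25.4]
width: 0.0256
```

Call:
servo_tool(deltas=[[1, 0, 0, 2, 0.002, 0, 0], [1, 0, 0, 2, 0.002, 0, 0], [1, 0, 0, 2, 0.002, 0, 0], [1, 0, 0, 2, 0.002, 0, 0], [1, 0, 0, 2, 0.002, 0, 0], [1, 0, 0, 2, 0.002, 0, 0], [1, 0, 0, 2, 0.002, 0, 0], [1, 0, 0, 2, 0.002, 0, 0]])

```text
time: 48.0
eef_pos: [0.5275, -0.3156, 0.1066]
eef_rot: [3.135, -0.01, 1.58]
ft_force: [-6.3, 7.8, 19.7]
width: 0.0254
```

Run:
```python
from h import *
st()
f,W=cloud("side");crop(f,220,60,400,200,4,"d21.png")
f,W=cloud("scene");q=W.reshape(-1,3);q=q[~np.isnan(q[:,0])]
P=near(W,(.527,-.315),.1,.11,.125);print(rect(P),len(P))
```

```text
q [-0.05  0.59  0.77  1.75 -0.5   1.01  0.93] p [ 527.5 -315.6  106.6] r [ 3.135 -0.01   1.58 ] w 0.0254 f [-6.3  7.8 19.7] t 48.0
((526.0927734375, -316.48651123046875), (135.10044860839844, 133.364013671875), 0.16904637217521667) 295
```

View pics/d21.png

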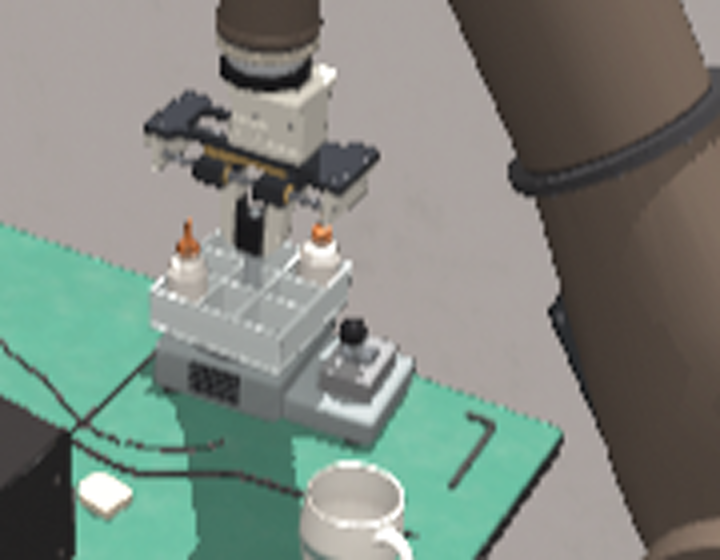

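Call:
servo_tool(deltas=[[1, 0, 0, 3, 0, -0.002, 0], [1, 0, 0, 2.5, 0, -0.002, 0], [1, 0, 0, 2.5, 0, -0.002, 0], [1, 0, 0, 2.5, 0, -0.002, 0], [1, 0, 0, 2.5, 0, -0.002, 0], [1, 0, 0, 2.5, 0, -0.002, 0], [1, 0, 0, 2.5, 0, -0.002, 0], [1, 0, 0, 2.5, 0, -0.002, 0], [1, 0, 0, 2.5, 0, 0, 0], [1, 0, 0, 2.5, 0, 0, 0], [1, 0, 0, 2.5, 0, 0, 0], [1, 0, 0, 2.5, 0, 0, 0], [1, 0, 0, 2.5, 0, 0, 0], [1, 0, 0, 2.5, 0, 0, 0], [1, 0, 0, 2.5, 0, 0, 0], [1, 0, 0, 2.5, 0, 0, 0], [1, 0, 0, 2.5, 0, 0, 0], [1, 0, 0, 2.5, 0, 0, 0], [1, 0, 0, 2.5, 0, 0, 0], [1, 0, 0, 2.5, 0, 0, 0]])

```text
time: 50.1
eef_pos: [0.5283, -0.3176, 0.1073]
eef_rot: [3.105, -0.013, 1.579]
ft_force: [-6.4, 6.6, 26.6]
width: 0.0262
```

Call:
servo_tool(deltas=[[1, 0, 0, 2.5, 0, 0, 0], [1, 0, 0, 2.5, 0, 0, 0], [1, 0, 0, 2.5, 0, 0, 0], [1, 0, 0, 2.5, 0, 0, 0], [1, 0, 0, 2.5, 0, 0, 0], [1, 0, 0, 2.5, 0, 0, 0]])

```text
time: 50.7
eef_pos: [0.5283, -0.3184, 0.1077]
eef_rot: [3.096, -0.019, 1.578]
ft_force: [-8.6, 6.7, 26.5]
width: 0.0258
```

Call:
servo_tool(deltas=[[1, 0, 0, 2.5, 0.012, -0.004, 0], [1, 0, 0, 2.5, 0.012, -0.004, 0], [1, 0, 0, 2.5, 0.012, -0.004, 0], [1, 0, 0, 2.5, 0.012, -0.004, 0], [1, 0, 0, 3, 0.002, 0, 0], [1, 0, 0, 3, 0.002, 0, 0], [1, 0, 0, 3, 0.002, 0, 0], [1, 0, 0, 3, 0.002, 0, 0], [1, 0, 0, 3, 0.002, 0, 0], [1, 0, 0, 3, 0.002, 0, 0], [1, 0, 0, 3, 0.002, 0, 0], [1, 0, 0, 3, 0.002, 0, 0], [1, 0, 0, 3, 0.002, 0, 0], [1, 0, 0, 3, 0.002, 0, 0], [1, 0, 0, 3, 0.002, 0, 0]])

```text
time: 52.2
eef_pos: [0.5294, -0.3181, 0.1068]
eef_rot: [3.14, -0.021, 1.575]
ft_force: [-9.0, 10.6, 29.8]
width: 0.026
```

Run:
```python
from h import *
st()
f,W=cloud("side");crop(f,220,60,400,200,4,"d22.png")
f,W=cloud("scene");crop(f,300,140,460,300,4,"d23.png")
```

```text
q [-0.03  0.6   0.77  1.73 -0.5   1.03  0.93] p [ 529.4 -318.1  106.8] r [ 3.14  -0.021  1.575] w 0.026 f [-9.  10.6 29.8] t 52.2
```

View pics/d22.png

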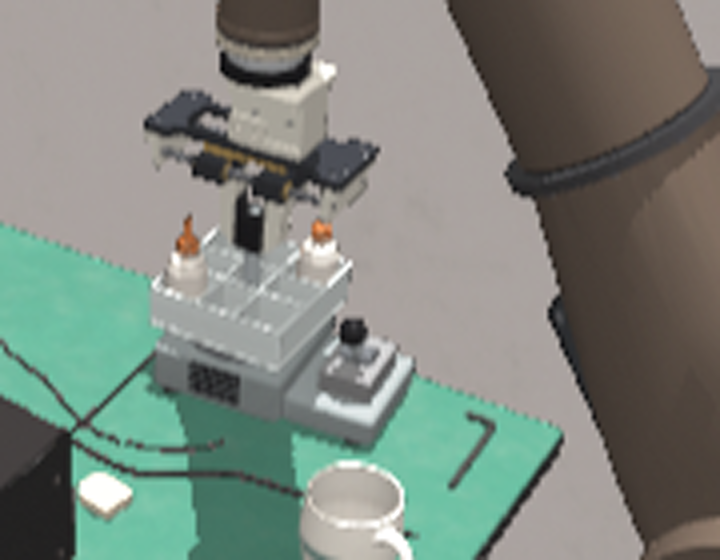

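View pics/d23.png

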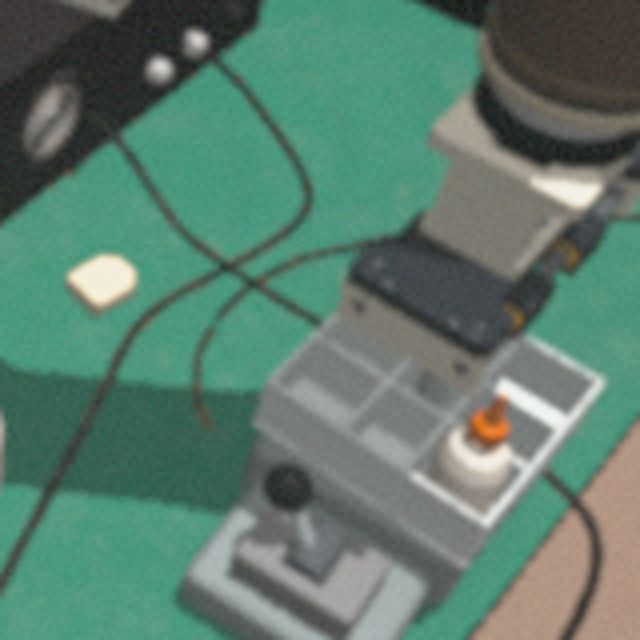

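Call:
servo_tool(deltas=[[1, 0, 0, -4, 0, -0.01, 0], [1, 0, 0, -10, 0, -0.01, 0], [1, 0, 0, -20, 0, 0, 0], [1, 0, 0, -25, 0, 0, 0], [1, 0, 0, -25, 0, 0, 0], [1, 0, 0, -10, 0, 0, 0], [1, 0, 0, 0, 0, 0, 0]])

```text
time: 53.0
eef_pos: [0.5295, -0.3179, 0.2061]
eef_rot: [3.138, -0.0, 1.575]
ft_force: [-0.4, -0.2, -5.0]
width: 0.0261
```

Run:
```python
from h import *
st();togo(.41,-.05,.2)
f,W=cloud("side");crop(f,220,60,400,200,4,"d24.png")
```

```text
q [-0.1   0.5   0.85  1.62 -0.4   1.2   0.84] p [ 529.5 -317.9  206.1] r [ 3.138 -0.     1.575] w 0.0261 f [-0.4 -0.2 -5. ] t 53.0
togo mm tool [ 268.4 -118.3    5.7]
```

View pics/d24.png

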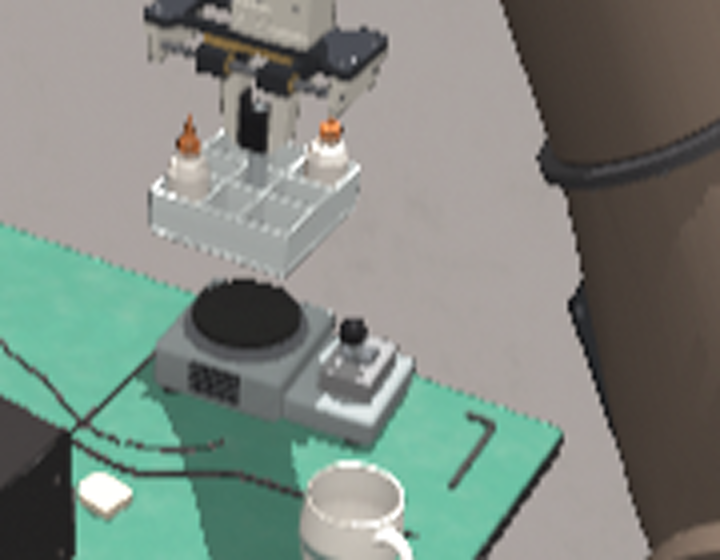

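Call:
servo_tool(deltas=[[1, 8, -5, 0, 0, 0, 0], [1, 16, -9, 0, 0, 0, 0], [1, 24, -12, 0, 0, 0, 0], [1, 27, -12, 0, 0, 0, 0], [1, 27, -12, 0, 0, 0, 0], [1, 27, -12, 0, 0, 0, 0], [1, 27, -12, 0, 0, 0, 0], [1, 27, -12, 0, 0, 0, 0], [1, 27, -12, 0, 0, 0, 0], [1, 27, -11, 0, 0, 0, 0], [1, 18, -6, 0, 0, 0, 0], [1, 8, -3, 0, 0, 0, 0]])

```text
time: 54.25
eef_pos: [0.3903, -0.039, 0.1905]
eef_rot: [-3.119, -0.005, 1.578]
ft_force: [0.4, 0.1, -4.7]
width: 0.0257
```

Run:
```python
from h import *
st();togo(.371,.276,.2)
```

```text
q [-0.86  0.04  0.89  2.13 -0.04  1.01  0.06] p [390.3 -39.  190.5] r [-3.119 -0.005  1.578] w 0.0257 f [ 0.4  0.1 -4.7] t 54.2
togo mm tool [315.2 -17.2  -7.7]
```

Call:
servo_tool(deltas=[[1, 10, -1, -2, -0.01, 0, 0], [1, 20, -1, -2, -0.01, 0, 0], [1, 28, -1, -1, 0, 0, 0], [1, 31, -2, -1, 0, 0, 0], [1, 31, -2, -1, 0, 0, 0], [1, 31, -2, -1, 0, 0, 0], [1, 31, -2, 0, 0, 0, 0], [1, 31, -2, 0, 0, 0, 0], [1, 31, -2, 0, 0, 0, 0], [1, 28, -1, 0, 0, 0, 0], [1, 18, -1, 0, 0, 0, 0], [1, 10, 0, 0, 0, 0, 0], [1, 0, 0, 0, 0, 0, 0]])

```text
time: 55.55
eef_pos: [0.3511, 0.2708, 0.1877]
eef_rot: [-3.122, 0.001, 1.586]
ft_force: [0.2, -1.0, -3.9]
width: 0.0255
```

Run:
```python
from h import *
st();togo(.371,.276,.06)
f,W=cloud("scene");crop(f,100,60,300,220,4,"d25.png")
f,W=cloud("wrist");cv2.imwrite("pics/w24.png",f["frame"][:,:,::-1])
```

```text
q [-1.25  0.15  0.56  2.02 -0.11  1.01 -0.62] p [351.1 270.8 187.7] r [-3.122e+00  1.000e-03  1.586e+00] w 0.0255 f [ 0.2 -1.  -3.9] t 55.5
togo mm tool [  5.1  22.5 127.3]
```

View pics/d25.png

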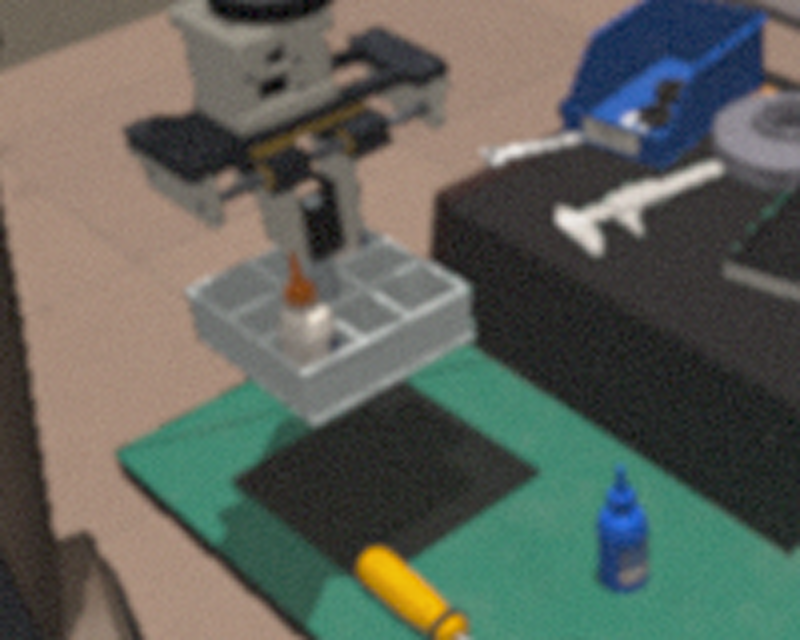

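Call:
servo_tool(deltas=[[1, 3, 12, 0, -0.015, 0, 0.01], [1, 2, 9, 15, 0, 0, 0], [1, 0, 0, 25, 0, 0, 0], [1, 0, 0, 30, 0, 0, 0], [1, 0, 0, 20, 0, 0, 0], [1, 0, 0, 0, 0, 0, 0]])

```text
time: 56.25
eef_pos: [0.3807, 0.2694, 0.097]
eef_rot: [3.137, -0.002, 1.561]
ft_force: [-0.1, -1.4, -3.6]
width: 0.0254
```

Run:
```python
from h import *
st();togo(.371,.276,.044)
f,W=cloud("wrist");cv2.imwrite("pics/w25.png",f["frame"][:,:,::-1])
```

```text
q [-1.16  0.31  0.54  2.1  -0.22  0.78 -0.49] p [380.7 269.4  97. ] r [ 3.137e+00 -2.000e-03  1.561e+00] w 0.0254 f [-0.1 -1.4 -3.6] t 56.2
togo mm tool [  6.4 -10.   52.9]
```

View pics/w25.png

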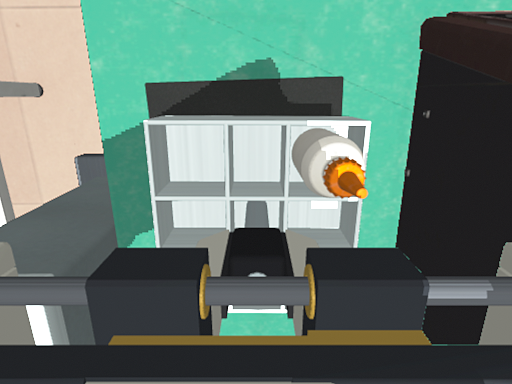

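Call:
servo_tool(deltas=[[1, 6, -10, 0, 0.003, 0, 0], [1, 0, 0, 15, 0, 0, 0], [1, 0, 0, 15, 0, 0, 0], [1, 0, -1, 8, 0, 0, 0]])

```text
time: 56.7
eef_pos: [0.3731, 0.2799, 0.0648]
eef_rot: [3.132, -0.011, 1.559]
ft_force: [-0.5, 0.9, -4.5]
width: 0.0256
```

Run:
```python
from h import *
st();togo(.371,.276,.044)
```

```text
q [-1.15  0.36  0.5   2.14 -0.28  0.68 -0.47] p [373.1 279.9  64.8] r [ 3.132 -0.011  1.559] w 0.0256 f [-0.5  0.9 -4.5] t 56.7
togo mm tool [-4.1 -2.2 20.7]
```

Call:
servo_tool(deltas=[[1, -4, -3, 5, 0.008, -0.01, 0], [1, 0, 0, 7, 0, 0, 0], [1, 0, 0, 5, 0, 0, 0], [1, 0, 0, 2, 0, 0, 0]])

```text
time: 57.1
eef_pos: [0.37, 0.2775, 0.0464]
eef_rot: [3.14, -0.003, 1.56]
ft_force: [0.5, -0.1, -4.1]
width: 0.0258
```

Run:
```python
from h import *
st();togo(.371,.276,.044)
f,W=cloud("scene");crop(f,130,110,250,210,6,"d26.png")
```

```text
q [-1.13  0.39  0.48  2.16 -0.3   0.65 -0.45] p [370.  277.5  46.4] r [ 3.14e+00 -3.00e-03  1.56e+00] w 0.0258 f [ 0.5 -0.1 -4.1] t 57.1
togo mm tool [-1.5  1.   2.4]
```

View pics/d26.png

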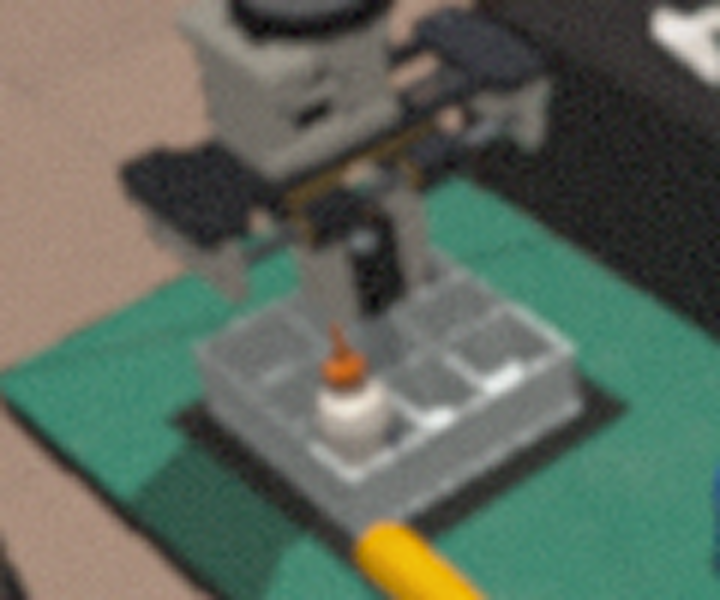

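Call:
servo_tool(deltas=[[1, 0, 0, 2, 0, 0, 0], [1, 0, 0, 2, 0, 0, 0]])

```text
time: 57.35
eef_pos: [0.3702, 0.2778, 0.0434]
eef_rot: [3.14, -0.004, 1.56]
ft_force: [-13.1, -6.9, 53.4]
width: 0.0256
```

Call:
servo_tool(deltas=[[1, 0, 0, -1, 0, 0, 0], [0, 0, 0, 0, 0, 0, 0], [-0.2, 0, 0, 0, 0, 0, 0], [-0.2, 0, 0, 0, 0, 0, 0], [-0.2, 0, 0, 0, 0, 0, 0], [-0.2, 0, 0, 0, 0, 0, 0]], squeeze=15)

```text
time: 57.95
eef_pos: [0.3719, 0.2789, 0.0456]
eef_rot: [3.138, -0.007, 1.559]
ft_force: [0.0, -0.2, -0.2]
width: 0.0546
```

Call:
servo_tool(deltas=[[-0.2, 0, 0, -10, 0, 0, 0], [-0.2, 0, 0, -25, 0, 0, 0], [-0.2, 0, 0, -35, 0, 0, 0], [-0.2, 0, 0, -40, 0, 0, 0], [-0.2, 0, 0, -30, 0, 0, 0], [-0.2, 0, 0, -20, 0, 0, 0], [-0.2, 0, 0, 0, 0, 0, 0]])

```text
time: 58.65
eef_pos: [0.3714, 0.2758, 0.215]
eef_rot: [3.138, -0.005, 1.556]
ft_force: [-0.5, -0.3, -0.2]
width: 0.0551
```

Run:
```python
from h import *
st()
f=wl();cv2.imwrite("pics/w26.png",f["frame"][:,:,::-1])
look("L6")
```

```text
q [-1.27  0.14  0.59  1.96 -0.09  1.06 -0.65] p [371.4 275.8 215. ] r [ 3.138 -0.005  1.556] w 0.0551 f [-0.5 -0.3 -0.2] t 58.6
rim 2396 ((373.12579345703125, 267.85552978515625), (132.96722412109375, 134.36351013183594), 89.1959228515625)
hand 142 [0.00322739 0.00507976] world [0.37595636 0.27852423 0.23383086]
scene rim ((374.0563659667969, 266.69183349609375), (138.3014373779297, 135.0489501953125), 89.29752349853516)
scene handle [0.37423992 0.26566342 0.09588652] 0.11495438429612548
side rim ((370.7265625, 267.3109130859375), (136.61660766601562, 136.6975860595703), 89.25077819824219)
side handle [0.36972778 0.26769727 0.09611467] 0.11404589073949745
```

View pics/w26.png

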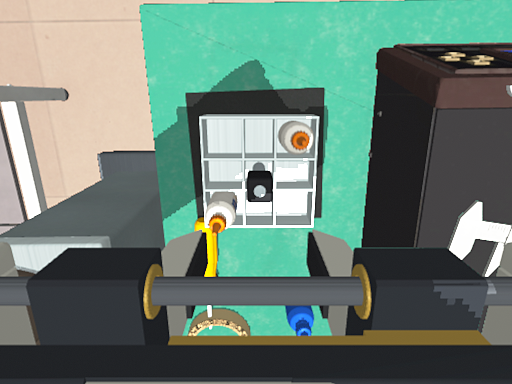

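View pics/L6_scene.png

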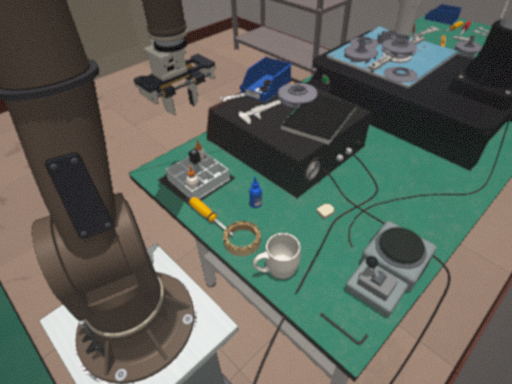

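Call:
servo_tool(deltas=[[1, -20, 2, 0, 0, 0, 0], [1, -36, 3, 0, 0, 0, 0], [1, -38, 3, 0, 0, 0, 0], [1, -38, 3, 0, 0, 0, 0], [1, -38, 3, 0, 0, 0, 0], [1, -38, 3, 0, 0, 0, 0], [1, -38, 3, 0, 0, 0, 0], [1, -38, 3, 0, 0, 0, 0], [1, -38, 3, 0, 0, 0, 0], [1, -38, 3, 0, 0, 0, 0], [1, -38, 3, 0, 0, 0, 0], [1, -38, 3, 0, 0, 0, 0], [1, -35, 3, 0, 0, 0, 0], [1, -25, 2, 0, 0, 0, 0], [1, 0, 0, 0, 0, 0, 0]], squeeze=50)

```text
time: 60.3
eef_pos: [0.3856, -0.251, 0.2013]
eef_rot: [-3.118, 0.012, 1.553]
ft_force: [0.1, 0.3, -0.2]
width: 0.0003
```

Run:
```python
from h import *
st();togo(.406,-.25,.045)
for n in ["scene","side"]:
    f,W=cloud(n);P=near(W,(.412,-.3),.035,.095,.125);print(n,P.min(0),P.max(0))
look()
```

```text
q [-0.44  0.24  1.1   1.99 -0.22  1.06  0.74] p [ 385.6 -251.   201.3] r [-3.118  0.012  1.553] w 0.0003 f [ 0.1  0.3 -0.2] t 60.3
togo mm tool [  3.2  24.1 155.7]
scene [ 0.40166573 -0.31130397  0.09706666] [ 0.42403383 -0.2875059   0.1182074 ]
side [ 0.39699854 -0.30736851  0.09530077] [ 0.42037857 -0.28259998  0.11744225]
scene rim ((373.6417541503906, 266.3359680175781), (137.07687377929688, 136.09925842285156), 89.51482391357422)
scene handle [0.37330949 0.2649622  0.09578117] 0.11519540172664355
side rim ((369.89410400390625, 267.72979736328125), (135.75286865234375, 136.3031005859375), 88.87979888916016)
side handle [0.37025754 0.26768722 0.09514463] 0.11430553828454315
```

Call:
servo_tool(deltas=[[1, 3, 18, 10, -0.024, 0.012, 0], [1, 0, 0, 35, 0, 0, 0], [1, 0, 0, 40, 0, 0, 0], [1, 0, 0, 40, 0, 0, 0], [1, 0, 0, 25, 0, 0, 0]])

```text
time: 61.0
eef_pos: [0.411, -0.2347, 0.0489]
eef_rot: [3.13, -0.007, 1.574]
ft_force: [0.1, -0.5, 0.5]
width: 0.0003
```

Run:
```python
from h import *
st();togo(.404,-.25,.045)
```

```text
q [-0.2   0.48  0.84  2.15 -0.57  0.73  1.02] p [ 411.  -234.7   48.9] r [ 3.13  -0.007  1.574] w 0.0003 f [ 0.1 -0.5  0.5] t 61.0
togo mm tool [-15.3  -7.1   3.7]
```

Call:
servo_tool(deltas=[[1, -12, -6, 3, 0.01, 0, 0], [1, -8, -1, 1, 0, 0, 0], [1, -8, 0, 0, 0, 0, 0], [1, -8, 0, 0, 0, 0, 0], [1, -8, 0, 0, 0, 0, 0]])

```text
time: 61.5
eef_pos: [0.4044, -0.2727, 0.042]
eef_rot: [-3.139, -0.013, 1.585]
ft_force: [-0.1, 0.0, 1.0]
width: 0.0002
```

Run:
```python
from h import *
st();togo(.406,-.322,.045)
```

```text
q [-0.1   0.52  0.82  2.11 -0.57  0.76  1.1 ] p [ 404.4 -272.7   42. ] r [-3.139 -0.013  1.585] w 0.0002 f [-0.1  0.   1. ] t 61.5
togo mm tool [-49.3   0.9  -3.6]
```

Call:
servo_tool(deltas=[[1, -8, 0, -1, 0, 0, 0], [1, -8, 0, -1, 0, 0, 0], [1, -8, 0, 0, 0, 0, 0], [1, -8, 0, 0, 0, 0, 0], [1, -8, 0, 0, 0, 0, 0]])

```text
time: 62.0
eef_pos: [0.4067, -0.3152, 0.045]
eef_rot: [3.141, -0.014, 1.586]
ft_force: [0.9, 1.6, 0.3]
width: 0.0
```

Run:
```python
from h import *
st();togo(.406,-.322,.045)
f,W=cloud("scene");crop(f,310,170,450,320,4,"d27.png")
```

```text
q [-0.    0.55  0.8   2.04 -0.58  0.79  1.17] p [ 406.7 -315.2   45. ] r [ 3.141 -0.014  1.586] w 0.0 f [0.9 1.6 0.3] t 62.0
togo mm tool [-6.8 -0.8 -0.1]
```

View pics/d27.png

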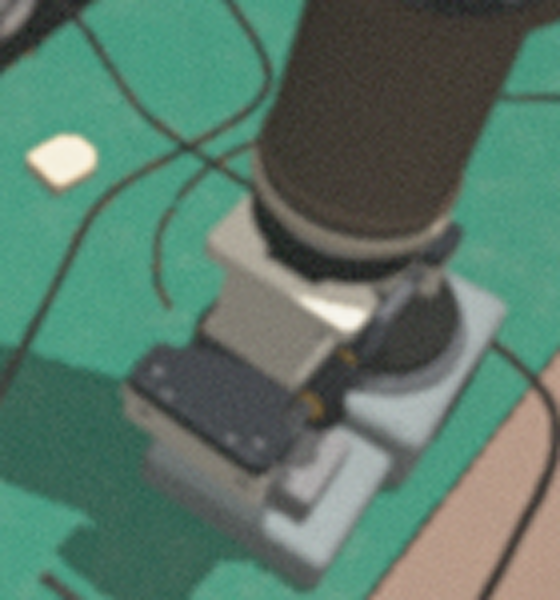

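Call:
servo_tool(deltas=[[1, -6, 0, 0, 0, 0, 0], [1, -5, 0, 0, 0, 0, 0], [1, -4, 0, 0, 0, 0, 0]])

```text
time: 62.35
eef_pos: [0.4061, -0.3214, 0.0439]
eef_rot: [-3.139, -0.033, 1.59]
ft_force: [-2.7, 18.7, 26.0]
width: 0.0004
```

Call:
servo_tool(deltas=[[1, 8, 0, 0, 0, -0.02, 0], [1, 12, 0, 0, 0, 0, 0], [1, 0, 0, -30, 0, 0, 0], [1, 0, 0, -45, 0, 0, 0], [1, 0, 0, -45, 0, 0, 0], [1, 35, 0, -20, 0, 0, 0], [1, 35, 0, 0, 0, 0, 0], [1, 0, 0, 0, 0, 0, 0]])

```text
time: 63.15
eef_pos: [0.4038, -0.232, 0.1897]
eef_rot: [-3.136, -0.013, 1.586]
ft_force: [0.6, -0.2, -0.5]
width: 0.0005
```

Run:
```python
from h import *
st()
for n in ["scene","side"]:
    f,W=cloud(n);P=near(W,(.414,-.34),.04,.095,.125);print(n,P.min(0),P.max(0))
    crop(f,*( (310,170,450,320) if n=="scene" else (220,60,400,200)),4,n+"k.png")
look("L7")
```

```text
q [-0.42  0.26  1.05  1.99 -0.27  1.04  0.77] p [ 403.8 -232.   189.7] r [-3.136 -0.013  1.586] w 0.0005 f [ 0.6 -0.2 -0.5] t 63.1
scene [ 0.40634702 -0.35913713  0.09684241] [ 0.42724899 -0.33421115  0.11792475]
side [ 0.40333143 -0.35203107  0.09546133] [ 0.42715592 -0.32880355  0.11780465]
scene rim ((374.26361083984375, 266.58197021484375), (138.3050994873047, 135.9581298828125), 89.08738708496094)
scene handle [0.37386639 0.26579422 0.09593011] 0.11508932157316232
side rim ((370.4330139160156, 267.904052734375), (138.16258239746094, 136.14944458007812), 88.8452377319336)
side handle [0.369964   0.26821665 0.09637627] 0.11576332378123255
```

View pics/L7_scene.png

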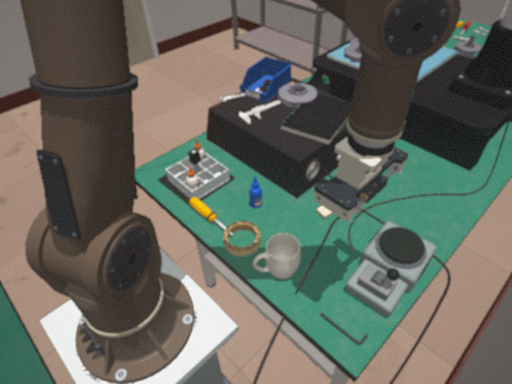

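View pics/scenek.png

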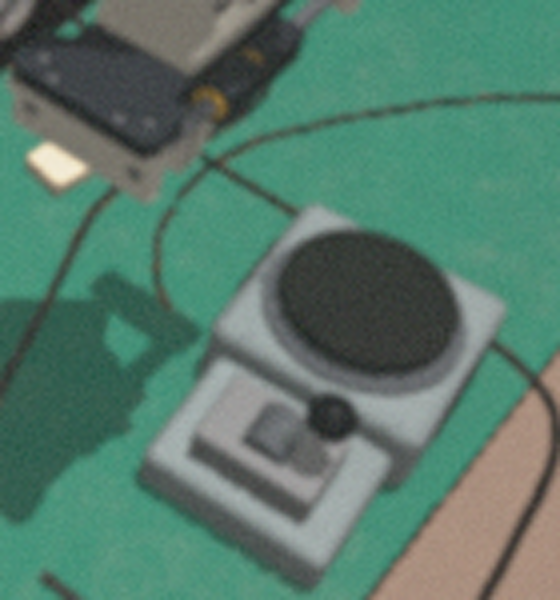

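View pics/L7_side.png

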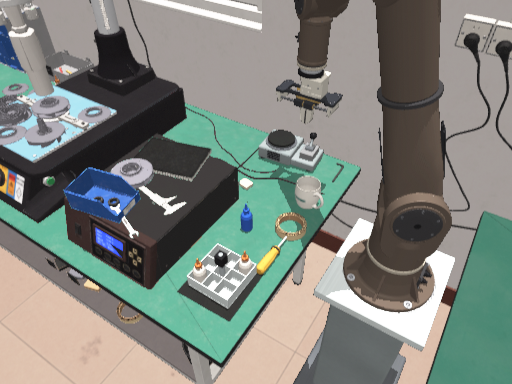

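Run:
```python
from rig import *
print(job_done())
```

```text
the job is handed in; nothing more can be done
None
```

I carried out the whole sequence and handed the job in at about 63 s of the 210 s allowed; no verdict is reported.

**What I did**
- I found two white bottles and left the blue one alone. The strip behind the black box was not visible in any camera.
- I flipped the switch on and stood the two bottles in diagonally opposite pockets.
- I pressed the loaded carrier onto the middle of the pad. The last and longest stretch ran from about 46.9 s to 52.2 s, with 20–30 N measured at the end of each move. The tool height was about 8 mm below first contact, so the pad was down. The tool tilted up to 0.045 rad during the hold, and I corrected it.
- I set the carrier back on its mat and flipped the switch off.

**Last checks in the camera images**
- Both bottles stand upright in their pockets.
- The carrier's middle is about 10 mm from the mat's middle, against a limit of 25 mm. It sat off-centre in the grip after the press, and I left it there.
- The lever is at its off end, the pad looks up, and the gripper is clear of everything.
- I saw no sign of the carrier being knocked, or of the connector or hex key having moved. I did not re-measure the connector and hex key.

**What went wrong or disagreed**
- The fingers end about 35 mm short of the reported TCP; the wrist, scene and side cameras all agree on this. My first three tries at the switch missed for that reason, and I corrected for it from then on.
- The first grasp of one bottle tilted it. I stood it upright again and re-gripped.
- The scene and side cameras differ by about 4 mm, so I used their average or the wrist view.
- The measured wrist force peaked at about 53 N when I set the carrier down, below the 120 N limit.

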